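# Set the swivel preload ring of the foyer mail caddy with a pin spanner

### The job

Set the swivel drag of the mail caddy's upper tier: fit both pins of the orange-handled pin spanner into the two holes of the brass ring on the caddy's post, tighten the ring clockwise until it is fully home against its stop, then back it off exactly two clicks with the spanner. Lift the spanner out and lay it flat, pins down, back where it lay on the table, without knocking or shifting anything that stands on the caddy or on the table.

Things in the scene. Friction and masses are not known exactly. Their poses are not given: they have to be found in the camera images.
- caddy: Black powder-coated steel mail caddy, fixed to the table. Origin: on the table under its middle, on the axis of the post; x from its front to its back, y along its length, z up. The lower tier is a tray 220 (x) by 320 (y) mm, rim 54 mm above the table, with a small folding aluminium hook on its front wall.
- tier_floor (a point): Centre of the floor of the upper tier, 125 mm above the table on the post's axis. The upper tier is a tray 190 (x) by 320 (y) mm, rim 146 mm above the table; it swivels stiffly on the post and would be swung by a push on its rim. A bracket with the click plunger stands beside the ring at the back (+x), out to 65 mm from the axis, top 163 mm above the table.
- preload_ring (a joint): Angle of the brass ring, rad, growing clockwise seen from above (tightening): 0 loose, 1.571 fully home at the hard stop. A spring plunger clicks on its 20 lobes: one click every 18 degrees (0.314), the stop being a click position, so two clicks back from it is 0.942. Let go, the ring snaps to the nearest click. A click takes about 0.2 N m. It starts 3 or 4 clicks short of the stop.
- ring_face (a point): Centre of the ring's flat upper face, 173 mm above the table on the caddy's post axis; turns with the ring. The ring is 66 mm in diameter; its frame's x axis runs through the two holes (a at +x, b at -x), z up.
- ring_hole_a (a point): Mouth centre of one of the ring's two holes, in the upper face, 22 mm from the axis. Each hole is 9 mm across, widened to 12 mm by a chamfer at the mouth, 14 mm deep, blind.
- ring_hole_b (a point): Mouth centre of the other hole, opposite the first, 44 mm from it.
- spanner: Pin spanner, 0.12 to 0.22 kg, loose, lying flat on the table, pins down. Origin: midway between the two pin tips, level with the tips; x from the head along the handle, y through both pins, z up. Steel head bar 60 mm (y) by 16 mm (x), 12 to 19 mm above the tips; it rests on the ring's face when the pins are fully in. Steel shank 14 mm wide, x = 6 to 66 mm, at the same height.
- spanner_pin_a (a point): Tip of the pin at +y, 22 mm from the spanner's origin. Pins: 6 mm in diameter with tapered tips, 12 mm long, 44 mm apart. The spanner fits the ring either way round, half a turn apart; fitted, its handle stands at right angles to the line of the holes.
- spanner_pin_b (a point): Tip of the pin at -y, 22 mm from the spanner's origin.
- spanner_grip (a point): Place to hold the spanner: on its orange grip, 85 mm from the line of the pins (+x), 10 mm above the level of their tips; x along the handle. The grip is 16 mm wide (y) and 20 mm tall (0 to 20 mm above the tips' level), from 60 to 150 mm from the line of the pins.
- card_stand: Clear acrylic postcard stand with a blue and yellow postcard, loose on the left or right part of the upper tier, 100 mm (x) by 58 mm (y) at the foot and 120 mm tall: too tall for the spanner's handle to pass over. Origin: centre of its underside.
- key_dish: White ceramic dish with spare keys, 86 mm in diameter and 20 mm high, loose on the other part of the upper tier; low enough for the fitted handle and the finger tips to pass over. Origin: centre of its underside.
- whistle: Red plastic whistle, about 46 by 18 by 20 mm high, loose on the upper tier in front of the ring. Origin: underside of its round end.
- opener: Flat silver bottle opener, 110 mm (y) by 36 mm (x) by 5 mm, loose on the upper tier behind the ring. Origin: on its underside near the middle.
- torch: Black and silver torch, 130 mm (x) by 28 mm, 28 mm high, loose on the table on the side of the caddy where the spanner is not. Origin: underside, middle.
- pen_cup: Blue ceramic cup with three pens, 74 mm in diameter, 95 mm high (pens to 160 mm), loose at the far left or right of the table. Origin: centre of its underside.
- stapler: Green and black stapler, 130 mm (x) by 34 mm, 45 mm high, loose at the other side of the table. Origin: centre of its underside.

How it is judged:
On the way, in this order (a step that is already met when the one before it is completed fails the run):
1. both pins of the spanner are in the ring's two holes before the ring has been turned (z of each of spanner_pin_a, spanner_pin_b in the frame of ring_face below -0.006 m and horizontal distance between spanner and ring_face below 0.004 m and angle between the y axis of spanner and the x axis of ring_face, either way round below 0.2 rad and distance of ring_hole_a from where it was at the start of the episode below 0.007 m), for 0.1 s.
2. the ring is turned clockwise fully home to its stop, both pins in its holes (value of joint preload_ring above 1.51 rad and z of each of spanner_pin_a, spanner_pin_b in the frame of ring_face below -0.004 m and horizontal distance between spanner and ring_face below 0.004 m), for 0.1 s.
3. the ring is backed off two clicks from the stop, both pins still in its holes (value of joint preload_ring between 0.8 and 1.085 rad and z of each of spanner_pin_a, spanner_pin_b in the frame of ring_face below -0.004 m and horizontal distance between spanner and ring_face below 0.004 m), for 0.1 s.
At the end, for the whole second after the job is handed in: The ring rests at the click position two clicks back from its stop (within 0.11 rad of 0.942), the postcard stand stands upright (within 0.2 rad), and the spanner lies still, flat (within 0.12 rad) and pins down on the table, its grip within 70 mm of where it lay at the start (value of joint preload_ring between 0.83 and 1.055 rad and distance of spanner_grip from where it was at the start of the episode below 0.07 m and height (world z) of spanner below 0.008 m and angle between spanner's own z axis and vertical below 0.12 rad and linear speed of spanner below 0.02 m/s and angle between card_stand's own z axis and vertical below 0.2 rad); the robot touches nothing.
It fails at once if the postcard stand or the key dish is shifted more than 25 mm or the stand is tipped (distance of any of card_stand, key_dish from where it was at the start of the episode above 0.025 m or angle between card_stand's own z axis and vertical above 0.3 rad).
It fails at once if the whistle or the bottle opener is shifted more than 25 mm (distance of any of whistle, opener from where it was at the start of the episode above 0.025 m).
It fails at once if the torch, the pen cup or the stapler is shifted more than 30 mm, or the cup tipped (distance of any of torch, pen_cup, stapler from where it was at the start of the episode above 0.03 m or angle between pen_cup's own z axis and vertical above 0.3 rad).
It also fails if it takes over 72 s, if anything falls off the work surface, if the arm or the gripper's body presses on something with over 40 N, if the wrist force passes 120 N, or if a joint passes its speed limit or range.

### The arm

A 6-joint arm with a two-finger parallel gripper is mounted at the origin on the work surface. World frame = base frame: x ahead of the robot, y to its left, z up, the work surface at z = 0. Lengths are in m, angles in rad, forces in N, time in s.
With the tool pointing down it reaches from about 0.375 to 0.975 m from the base axis. Payload 3.8 kg.
Tool frame: the origin (TCP) lies at the very end of the fingers, on their centre line; the grasp point (between the pads) lies 19 mm behind it (bot.pinch_z is the distance from the TCP to the grasp point, in m); x points along the fingers, y is the direction in which the jaws open and shut, and the axes are right-handed (so a half turn about x gives the same grasp; the last joint's range is limited). The gripper opens to 85 mm and grips with 20 to 120 N. Pads are 22 mm wide; open, the fingers measure 114 mm over their backs; the gripper's body (76 mm by 85 mm) begins 54 mm behind the grasp point. The pads swing forward as they close: fully open they stand 13 mm farther back than shut.
Start: joints at [1.135, 0.264, 1.604, -0, 1.274, -0.037], TCP at [0.262, 0.622, 0.231] pointing down, gripper open.
Joint ranges: [-2.63, 2.63], [-0.94, 2.18], [0.31, 2.57], [-1.31, 4.45], [0, 2.66], [-2.55, 2.55]. Speed limits (rad/s): [2.57, 2.57, 3.14, 3.14, 3.14, 3.14].

### API

Orientations are given as a rotation vector (axis times angle).
In Python, from workcell import monitor, imaging, finish_job, bot gives the robot as it stands.
- The arm moves only by the tool jog_arm, never from a script. Its argument "rows" is a list of rows, each a list of 7 numbers: the shift along the tool's x, y, z in m, then the turn, a rotation vector about the tool's x, y, z in rad, then the opening in per cent of the stroke, from 0 (shut) to 100 (fully open). A call has 1 to 20 rows; each row is the pose to reach, as a shift and turn from the pose measured when the call began, along the tool's axes at that moment; what a row does not reach only later rows make up. A row lasts 1/10 s, in which the tool goes at most 50 mm and 8.59 degrees, less where a joint would pass 70% of its speed; a pose out of reach is approached as far as the arm can. A call with a gripper value outside its range is refused whole. The fingers move at their own pace and stop on an object; "force" is the grip in N (left out, the last holds). Time passes only in rows, so rows that repeat a pose let the fingers close. It gives the time, the measured TCP pose, the force and the opening at its end, in the units of the state.
- monitor.read_state(): the state, without advancing time (a new reading comes with each control period).
- imaging.read_camera(name): name is "scene" or "top" or "wrist"; returns the picture (480x640x3 uint8, blue, green, red); there is no depth.
- imaging.camera_params(name): a dict with "fx", "fy", "cx", "cy" (pixels), "T" (4x4, takes a point from camera to world coordinates); the wrist camera has in their place "T_tool_cam" (4x4, takes a point from camera to tool coordinates, whose origin is the TCP and whose axes are the tool frame's). Camera axes: x right, y down, z forward; pixel columns grow to the right and rows downward; lengths in m; the calibration is good to about 2 mm. A picture is of the moment at which its call begins: read the wrist's pose just before it. camera_params takes no time and is no camera call.
- finish_job(): hands the job in, once; it reports no verdict.
The state is a dict: "time": time; "q": joint angles; "joint_vel": joint speeds; "joint_torque": joint torques, N m; "tool_pos": TCP position; "tcp_rot": TCP orientation; "wrist_force": force on the tool from outside, world axes, zero at the start; "torque": the same for the moment, N m; "width": opening from 0.0 (shut) to 1.0 (fully open).
Only numpy, scipy, OpenCV 4.12 (cv2) and the standard library are available. Lean on these libraries where they do the work, as an engineer would, in place of code of your own. Each camera call takes 0.05 s, during which the arm holds its last target. There are 200 camera calls.

## Working session

There is one attempt and no reset: what is moved stays moved. The work goes in short steps, Python scripts to look and compute and a tool call to move; the robot and the scene stay as the last step left them, time stands still between calls to the robot, and variables do not carry over. Pictures are saved under pics/ and viewed, about 8 in all and at most 12, crops included, and the job is handed in when it is done.

Besides the shell and the picture viewer there is one more tool, called after "Call:" as name(argument=value, ...), one argument or row to a line, values as JSON. jog_arm: Moves the arm, as the interface text tells. Its arguments: {"type":"object","properties":{"rows":{"type":"array","items":{"type":"array","items":{"type":"number"}}},"force":{"type":"number"}},"required":["rows"]}

```bash
mkdir -p pics
cat > h.py <<'E'
import numpy as np, cv2
from scipy.spatial.transform import Rotation as R
from workcell import monitor, imaging, finish_job, bot
def params(n):
    p=imaging.camera_params(n)
    K=np.array([[p['fx'],0,p['cx']],[0,p['fy'],p['cy']],[0,0,1]])
    if n=='wrist':
        s=monitor.read_state(); T=np.eye(4); T[:3,:3]=R.from_rotvec(s['tcp_rot']).as_matrix(); T[:3,3]=s['tool_pos']
        return K,T@np.array(p['T_tool_cam'])
    return K,np.array(p['T'])
def shot(n,f):
    K,T=params(n); im=imaging.read_camera(n); cv2.imwrite('pics/'+f+'.png',im); np.savez('pics/'+f+'.npz',K=K,T=T); return im
def load(f):
    d=np.load('pics/'+f+'.npz'); return d['K'],d['T']
def ray(f,uv):
    K,T=load(f); d=T[:3,:3]@np.linalg.inv(K)@np.array([uv[0],uv[1],1.]); return T[:3,3],d/np.linalg.norm(d)
def at_z(f,uv,z):
    o,d=ray(f,uv); return o+d*(z-o[2])/d[2]
def tri(*obs):
    A=np.zeros((3,3));b=np.zeros(3)
    rs=[ray(f,uv) for f,uv in obs]
    for o,d in rs:
        P=np.eye(3)-np.outer(d,d);A+=P;b+=P@o
    x=np.linalg.solve(A,b); return x,[np.linalg.norm((np.eye(3)-np.outer(d,d))@(x-o)) for o,d in rs]
def proj(f,p):
    K,T=load(f); c=np.linalg.inv(T)@np.append(p,1); v=K@c[:3]; return v[:2]/v[2]
def rel(p,Rm=None):
    "row (shift, turn) from the present pose to world TCP p, rotation matrix Rm"
    s=monitor.read_state(); R0=R.from_rotvec(s['tcp_rot']).as_matrix()
    sh=R0.T@(np.array(p)-s['tool_pos']); t=np.zeros(3) if Rm is None else R.from_matrix(R0.T@Rm).as_rotvec()
    return np.round(np.r_[sh,t],4)
def down(psi):
    "tool x down, tool y along (cos psi, sin psi)"
    x=np.array([0,0,-1.]);y=np.array([np.cos(psi),np.sin(psi),0]);return np.c_[x,y,np.cross(x,y)]
E
python3 - <<'E'
from h import *
a=shot('top','top0');b=shot('scene','scene0')
print(monitor.read_state())
for n in('top0','scene0'):
    K,T=load(n);print(K[0,0],T.round(3).tolist())
print(bot.pinch_z, R.from_rotvec(monitor.read_state()['tcp_rot']).as_matrix().round(3), imaging.camera_params('wrist'))
E
```

```text
{'time': 0.1, 'q': array([ 1.13510352e+00,  2.64681856e-01,  1.60527640e+00,  2.00666807e-05,
        1.27371708e+00, -3.69178751e-02]), 'joint_vel': array([-0.00012162, -0.00214834, -0.00339419,  0.00083852,  0.00087131,
        0.00078789]), 'joint_torque': array([ 9.47500484e-05, -5.16708148e+01, -3.68587911e+01, -1.92689627e-04,
        6.46429180e-03,  1.77270158e-05]), 'tool_pos': array([0.26181303, 0.62141373, 0.23006278]), 'tcp_rot': array([ 0.31125213,  1.54857199, -0.31444314]), 'wrist_force': array([-0.97805709,  0.02749795, -0.4883021 ]), 'torque': array([-0.01169197, -0.00942045,  0.00838613]), 'width': 1.0045582384998482}
481.79823093249126 [[-0.009, -0.993, 0.121, 0.415], [-1.0, 0.009, -0.002, -0.002], [0.001, -0.121, -0.993, 1.232], [0.0, 0.0, 0.0, 1.0]]
523.9788150523841 [[0.419, 0.537, -0.732, 1.46], [0.908, -0.266, 0.324, -0.39], [-0.021, -0.8, -0.6, 0.858], [0.0, 0.0, 0.0, 1.0]]
0.0187 [[-0.001  0.388  0.922]
 [-0.002  0.922 -0.388]
 [-1.    -0.002 -0.   ]] {'fx': 366.86970745951214, 'fy': 366.86970745951214, 'cx': 320.76203036366485, 'cy': 239.22941077366593, 'T_tool_cam': array([[-7.81992332e-04, -2.78600931e-01,  9.60406638e-01,
        -1.42148531e-01],
       [ 9.99999637e-01,  1.07194153e-04,  8.45325727e-04,
        -4.15114797e-04],
       [-3.38458510e-04,  9.60406950e-01,  2.78600746e-01,
        -7.09475909e-02],
       [ 0.00000000e+00,  0.00000000e+00,  0.00000000e+00,
         1.00000000e+00]])}
```

View pics/top0.png

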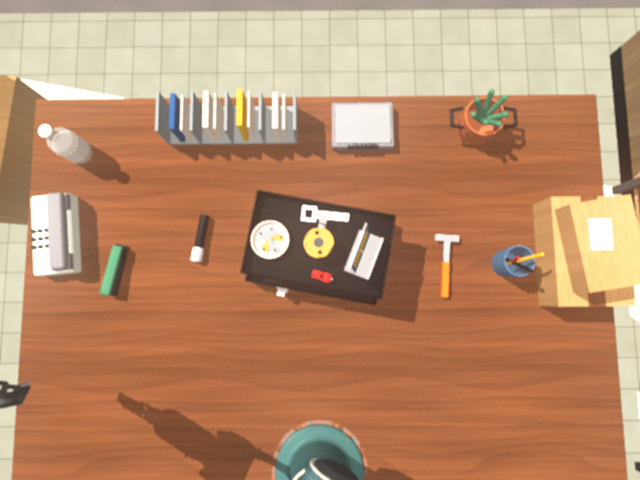

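View pics/scene0.png

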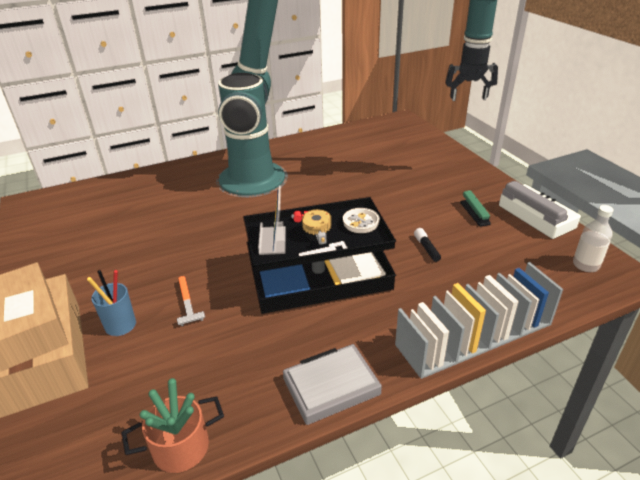

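Run:
```python
from h import *
a=cv2.imread('pics/top0.png');b=cv2.imread('pics/scene0.png')
def t(im,x,y,w,h):
    s=400//w; return cv2.resize(im[y:y+h,x:x+w],(400,300),interpolation=cv2.INTER_CUBIC)
o=np.vstack([np.hstack([t(a,280,213,80,60),t(a,400,230,100,75)]),np.hstack([t(b,277,193,80,60),t(b,140,265,100,75)])])
cv2.imwrite('pics/c1.png',o)
```

```text
(no output)
```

View pics/c1.png

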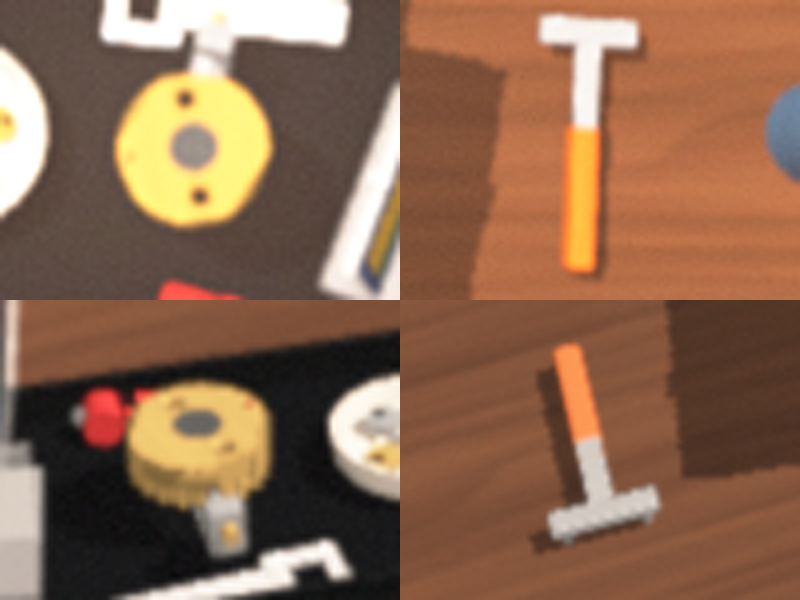

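Run:
```python
from h import *
for n,u,v,z in [('h1',(317,232.6),(312.6,213.8),.173),('h1x',(317,232.6),(322.8,222.6),.173),('h2',(320,252.2),(322.8,222.6),.173),('h2x',(320,252.2),(312.6,213.8),.173),('ctr',(318.8,242.6),(316.6,217.8),.173),('head',(447.2,238),(191,318.5),.019),('end',(445.2,297),(182.2,278),.019)]:
    x,e=tri(('top0',u),('scene0',v)); print(n,x.round(4),np.round(e,4),at_z('top0',u,z).round(4),at_z('scene0',v,z).round(4))
for n,u,z in [('dish',(270,239.5),.14),('card base',(363,255),.15),('whistle',(321,276),.14),('trayFL',(243,281),.146),('trayFR',(378,302),.146),('trayBR',(395,214),.146),('trayBL',(257,192),.146),('grip start',(446.8,262),.02),('cup',(508,262),.095)]: print(n,at_z('top0',u,z).round(4))
```

```text
h1 [ 0.5522 -0.01    0.1966] [0.0085 0.0085] [ 0.5584 -0.002   0.173 ] [ 0.5173 -0.0049  0.173 ]
h1x [ 5.593e-01 -1.000e-04  1.725e-01] [0.002 0.002] [ 0.5584 -0.002   0.173 ] [0.5606 0.0016 0.173 ]
h2 [0.5222 0.0039 0.1472] [0.0132 0.0132] [ 0.5147 -0.0082  0.173 ] [0.5606 0.0016 0.173 ]
h2x [ 0.5155 -0.0064  0.1722] [0.002 0.002] [ 0.5147 -0.0082  0.173 ] [ 0.5173 -0.0049  0.173 ]
ctr [ 0.5365 -0.0046  0.1733] [0.0013 0.0013] [ 0.5361 -0.0058  0.173 ] [ 0.5366 -0.0033  0.173 ]
head [ 0.5634 -0.3318  0.0154] [0.0014 0.0014] [ 0.5626 -0.3323  0.019 ] [ 0.5679 -0.3308  0.019 ]
end [ 0.4146 -0.3199  0.0154] [0.0022 0.0022] [ 0.414  -0.3211  0.019 ] [ 0.4203 -0.3183  0.019 ]
dish [0.5479 0.1055 0.14  ]
card base [ 0.5097 -0.1052  0.15  ]
whistle [ 0.4637 -0.0102  0.14  ]
trayFL [0.4538 0.1652 0.146 ]
trayFR [ 0.4043 -0.137   0.146 ]
trayBR [ 0.6035 -0.1807  0.146 ]
trayBL [0.6574 0.1351 0.146 ]
grip start [ 0.5015 -0.3285  0.02  ]
cup [ 0.4949 -0.4531  0.095 ]
```

Run:
```python
from h import *
for p,psi in [((.3,.6,.4),67),((.45,.35,.4),72),((.5,0.,.4),79),((.479,-.3,.38),85.4),((.479,-.325,.17),85.4)]: print(rel(p,down(np.radians(psi))).tolist())
```

```text
[-0.1699, -0.0053, 0.0435, 0.0026, -0.0001, 0.0021]
[-0.1696, -0.1774, 0.2788, -0.0846, -0.0002, 0.0021]
[-0.169, -0.4805, 0.4608, -0.2068, -0.0003, 0.0021]
[-0.1484, -0.7651, 0.5579, -0.3185, -0.0004, 0.002]
[0.0616, -0.7877, 0.5676, -0.3185, -0.0004, 0.002]
```

Call:
jog_arm(
  rows=[
    [-0.17, -0.005, 0.0435, 0, 0, 0, 50],
    [-0.17, -0.005, 0.0435, 0, 0, 0, 50],
    [-0.17, -0.005, 0.0435, 0, 0, 0, 50],
    [-0.17, -0.005, 0.0435, 0, 0, 0, 50],
    [-0.17, -0.177, 0.279, -0.085, 0, 0, 50],
    [-0.17, -0.177, 0.279, -0.085, 0, 0, 50],
    [-0.17, -0.177, 0.279, -0.085, 0, 0, 50],
    [-0.17, -0.177, 0.279, -0.085, 0, 0, 50],
    [-0.17, -0.177, 0.279, -0.085, 0, 0, 50],
    [-0.17, -0.177, 0.279, -0.085, 0, 0, 50],
    [-0.17, -0.48, 0.461, -0.207, 0, 0, 50],
    [-0.17, -0.48, 0.461, -0.207, 0, 0, 50],
    [-0.17, -0.48, 0.461, -0.207, 0, 0, 50],
    [-0.17, -0.48, 0.461, -0.207, 0, 0, 50],
    [-0.17, -0.48, 0.461, -0.207, 0, 0, 50],
    [-0.17, -0.48, 0.461, -0.207, 0, 0, 50],
    [-0.17, -0.48, 0.461, -0.207, 0, 0, 50],
    [-0.17, -0.48, 0.461, -0.207, 0, 0, 50],
  ],
)

```text
time: 1.9
tool_pos: [0.5004, -0.0049, 0.4003]
tcp_rot: [0.152, 1.567, -0.16]
wrist_force: [0.5, 0.8, -0.2]
width: 0.499
```

Run:
```python
from h import *
s=monitor.read_state();print(s['q'])
for p,psi in [((.479,-.3,.38),85.4),((.479,-.325,.17),85.4)]: print(rel(p,down(np.radians(psi))).tolist())
```

```text
[-0.05637922 -0.12855643  1.71725629 -0.00452426  1.55451788 -1.42852036]
[0.0217, -0.2934, 0.0373, -0.1183, -0.0012, 0.0046]
[0.2318, -0.317, 0.0424, -0.1183, -0.0012, 0.0046]
```

Run:
```python
from h import *
shot('wrist','w1'); print(proj('w1',[.537,-.004,.173]))
```

```text
[329.54866757 238.98381114]
```

Call:
jog_arm(
  rows=[
    [0.022, -0.293, 0.037, -0.118, 0, 0, 50],
    [0.022, -0.293, 0.037, -0.118, 0, 0, 50],
    [0.022, -0.293, 0.037, -0.118, 0, 0, 50],
    [0.022, -0.293, 0.037, -0.118, 0, 0, 50],
    [0.022, -0.293, 0.037, -0.118, 0, 0, 50],
    [0.022, -0.293, 0.037, -0.118, 0, 0, 50],
    [0.232, -0.317, 0.042, -0.118, 0, 0, 50],
    [0.232, -0.317, 0.042, -0.118, 0, 0, 50],
    [0.232, -0.317, 0.042, -0.118, 0, 0, 50],
    [0.232, -0.317, 0.042, -0.118, 0, 0, 50],
    [0.232, -0.317, 0.042, -0.118, 0, 0, 50],
    [0.232, -0.317, 0.042, -0.118, 0, 0, 50],
  ],
)

```text
time: 3.15
tool_pos: [0.4779, -0.3203, 0.1667]
tcp_rot: [0.063, 1.577, -0.061]
wrist_force: [-0.2, 0.8, 0.2]
width: 0.502
```

Run:
```python
from h import *
b=shot('wrist','w2'); a=cv2.imread('pics/w1.png')
u=proj('w1',[.537,-.004,.173]);v=proj('w2',[.52,-.328,.019])
print(u,v,proj('w2',[.5634,-.3318,.019]),proj('w2',[.4146,-.3199,.019]))
x,y=(u-[50,37]).astype(int); print(x,y)
A=cv2.resize(a[y:y+75,x:x+100],(480,360),interpolation=cv2.INTER_CUBIC)
B=cv2.resize(b,(480,360)) if 0 else b[:, 140:500]
B=cv2.resize(B,(450,600)); A=cv2.resize(a[y:y+75,x:x+100],(350,262),interpolation=cv2.INTER_CUBIC)
o=np.zeros((600,800,3),np.uint8);o[:,:450]=B;o[:262,450:]=A;cv2.imwrite('pics/c2.png',o)
```

```text
[329.54866757 238.98381114] [315.53109488 273.96346256] [315.26552419 320.45304278] [314.80210229 144.8458296 ]
279 201
```

View pics/c2.png

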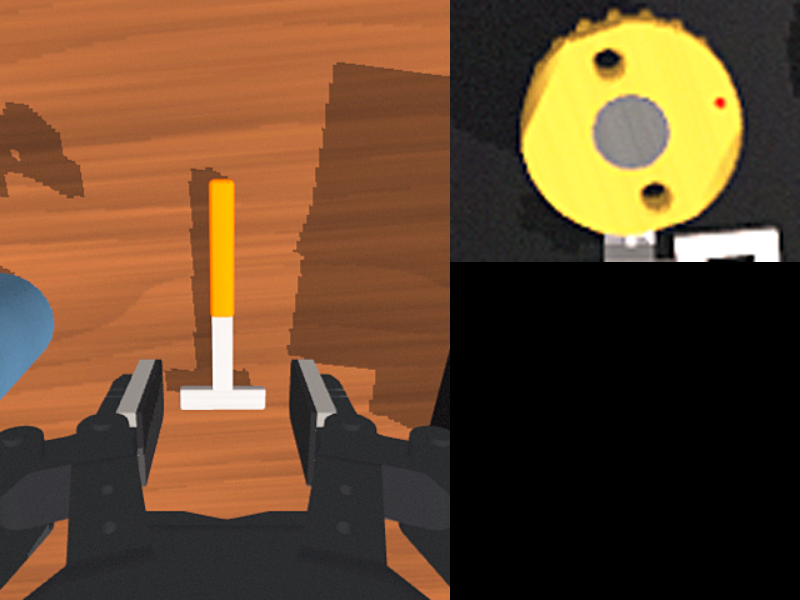

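Run:
```python
from h import *
P=lambda *a:print(*[np.round(x,4) for x in a])
h=[at_z('w1',u,.173) for u in [(324.4,218.6),(337.9,256.5),(330.7,238.7)]]
P(*h,(h[0]+h[1])/2,np.linalg.norm(h[0]-h[1]),np.degrees(np.arctan2(*(h[1]-h[0])[[1,0]])))
for u,t,s in [((318.4,318.4),(447.2,238),(191,318.5)),((317.6,144),(445.2,297),(182.2,278))]:
    P(at_z('w2',u,.019),*tri(('w2',u),('top0',t),('scene0',s)))
for u,t,s in [((324.4,218.6),(320,252.2),(312.6,213.8)),((337.9,256.5),(317,232.6),(322.8,222.6)),((330.7,238.7),(318.8,242.6),(316.6,217.8))]:
    P(*tri(('w1',u),('top0',t),('scene0',s)))
s=monitor.read_state();P(s['tool_pos'],R.from_rotvec(s['tcp_rot']).as_matrix())
```

```text
[ 0.5145 -0.005   0.173 ] [0.5578 0.001  0.173 ] [ 0.5369 -0.0028  0.173 ] [ 0.5361 -0.002   0.173 ] 0.0437 7.9624
[ 0.5616 -0.3289  0.019 ] [ 0.5634 -0.3309  0.0156] [0.0018 0.0023 0.0008]
[ 0.4141 -0.3177  0.019 ] [ 0.4144 -0.3192  0.0155] [0.0014 0.0028 0.0016]
[ 0.5151 -0.0059  0.1717] [0.0008 0.0024 0.0017]
[5.587e-01 4.000e-04 1.718e-01] [0.0008 0.0024 0.0018]
[ 0.5366 -0.004   0.1732] [0.0012 0.0019 0.0006]
[ 0.4796 -0.3216  0.1697] [[-0.0023  0.0784  0.9969]
 [-0.0018  0.9969 -0.0784]
 [-1.     -0.002  -0.0021]]
```

Call:
jog_arm(
  rows=[
    [0.05, -0.0015, -0.002, 0, 0, 0, 50],
    [0.1, -0.0015, -0.002, 0, 0, 0, 50],
    [0.13, -0.0015, -0.002, 0, 0, 0, 50],
    [0.15, -0.0015, -0.002, 0, 0, 0, 50],
    [0.16, -0.0015, -0.002, 0, 0, 0, 50],
    [0.166, -0.0015, -0.002, 0, 0, 0, 50],
    [0.166, -0.0015, -0.002, 0, 0, 0, 50],
    [0.166, -0.0015, -0.002, 0, 0, 0, 50],
    [0.166, -0.0015, -0.002, 0, 0, 0, 10],
    [0.166, -0.0015, -0.002, 0, 0, 0, 5],
    [0.166, -0.0015, -0.002, 0, 0, 0, 0],
    [0.166, -0.0015, -0.002, 0, 0, 0, 0],
    [0.166, -0.0015, -0.002, 0, 0, 0, 0],
    [0.166, -0.0015, -0.002, 0, 0, 0, 0],
  ],
  force=90,
)

```text
time: 4.6
tool_pos: [0.4779, -0.3239, 0.0052]
tcp_rot: [0.059, 1.571, -0.064]
wrist_force: [-0.6, 1.4, 5.4]
width: 0.159
```

Run:
```python
from h import *
s=monitor.read_state();print(s['tool_pos'],s['width'],s['wrist_force'],R.from_rotvec(s['tcp_rot']).as_matrix().round(4).tolist())
```

```text
[ 0.47790761 -0.32387599  0.0052159 ] 0.15905554163536195 [-0.55298078  1.427013    5.4315941 ] [[-0.0007, 0.0783, 0.9969], [-0.003, 0.9969, -0.0783], [-1.0, -0.003, -0.0005]]
```

Run:
```python
from h import *
for p,psi in [((.478,-.324,.37),85.5),((.5,-.12,.38),50),((.5243,.0804,.37),8),((.5243,.0804,.21),8)]: print(rel(p,down(np.radians(psi))).tolist())
```

```text
[-0.3648, -0.0012, -0.0001, 0.0001, -0.0005, 0.003]
[-0.3754, 0.2038, 0.0059, 0.6197, 0.0005, 0.0031]
[-0.366, 0.4056, 0.0144, 1.3528, 0.0017, 0.0029]
[-0.206, 0.406, 0.0145, 1.3528, 0.0017, 0.0029]
```

Call:
jog_arm(
  rows=[
    [-0.02, 0, 0, 0, 0, 0, 0],
    [-0.06, 0, 0, 0, 0, 0, 0],
    [-0.1, 0, 0, 0, 0, 0, 0],
    [-0.14, 0, 0, 0, 0, 0, 0],
    [-0.18, 0, 0, 0, 0, 0, 0],
    [-0.22, 0, 0, 0, 0, 0, 0],
    [-0.26, 0, 0, 0, 0, 0, 0],
    [-0.3, 0, 0, 0, 0, 0, 0],
    [-0.34, 0, 0, 0, 0, 0, 0],
    [-0.365, 0, 0, 0, 0, 0.003, 0],
    [-0.375, 0.05, 0, 0.12, 0, 0.003, 0],
    [-0.375, 0.09, 0.003, 0.24, 0, 0.003, 0],
    [-0.375, 0.13, 0.005, 0.36, 0, 0.003, 0],
    [-0.375, 0.17, 0.006, 0.48, 0, 0.003, 0],
    [-0.375, 0.2, 0.007, 0.6, 0, 0.003, 0],
    [-0.375, 0.24, 0.009, 0.72, 0, 0.003, 0],
    [-0.37, 0.28, 0.01, 0.84, 0, 0.003, 0],
    [-0.37, 0.31, 0.012, 0.96, 0, 0.003, 0],
    [-0.37, 0.34, 0.013, 1.08, 0, 0.003, 0],
    [-0.37, 0.37, 0.014, 1.2, 0, 0.003, 0],
  ],
)

```text
time: 6.6
tool_pos: [0.5207, 0.0463, 0.3737]
tcp_rot: [0.994, 1.331, -0.995]
wrist_force: [0.3, 0.0, -1.6]
width: 0.16
```

Run:
```python
from h import *
s=monitor.read_state();print(s['tool_pos'],s['width'],s['wrist_force'],s['q'])
for p,psi in [((.5243,.0804,.37),8),((.5243,.0804,.205),8)]: print(rel(p,down(np.radians(psi))).tolist())
```

```text
[0.52068237 0.04629265 0.37370938] 0.16037067021823143 [ 0.34899201  0.04213726 -1.61380163] [ 4.15835932e-02 -8.35999167e-02  1.72369581e+00 -8.44671267e-04
  1.50101937e+00 -2.45888774e-01]
[0.0037, 0.0131, -0.0317, 0.1479, 0.0009, -0.0003]
[0.1687, 0.0131, -0.0318, 0.1479, 0.0009, -0.0003]
```

Call:
jog_arm(
  rows=[
    [0.004, 0.013, -0.032, 0.148, 0, 0, 0],
    [0.004, 0.013, -0.032, 0.148, 0, 0, 0],
    [0.05, 0.013, -0.032, 0.148, 0, 0, 0],
    [0.09, 0.013, -0.032, 0.148, 0, 0, 0],
    [0.12, 0.013, -0.032, 0.148, 0, 0, 0],
    [0.15, 0.013, -0.032, 0.148, 0, 0, 0],
    [0.169, 0.013, -0.032, 0.148, 0, 0, 0],
    [0.169, 0.013, -0.032, 0.148, 0, 0, 0],
    [0.169, 0.013, -0.032, 0.148, 0, 0, 0],
    [0.169, 0.013, -0.032, 0.148, 0, 0, 0],
  ],
)

```text
time: 7.6
tool_pos: [0.5253, 0.0803, 0.2066]
tcp_rot: [1.107, 1.269, -1.104]
wrist_force: [0.4, 0.6, -0.2]
width: 0.159
```

Run:
```python
from h import *
s=monitor.read_state();print(s['tool_pos'],s['wrist_force'],s['torque'],R.from_rotvec(s['tcp_rot']).as_matrix().round(4).tolist())
a=shot('top','top1');b=shot('scene','scene1')
A=cv2.resize(a[205:285,270:370],(500,400),interpolation=cv2.INTER_CUBIC)
B=cv2.resize(b[175:255,265:365],(500,400),interpolation=cv2.INTER_CUBIC)
A=cv2.resize(a[210:270,280:360],(800,600),interpolation=cv2.INTER_CUBIC)[:, :400] if 0 else A
o=np.zeros((600,800,3),np.uint8);o[:400,:400]=A[:,50:450];o[:400,400:]=B[:,50:450]
cv2.imwrite('pics/c3.png',o[:400])
```

```text
[0.52534067 0.08034148 0.20655426] [ 0.40266842  0.60462449 -0.17920592] [0.00692331 0.06310498 0.0878648 ] [[0.0035, 0.9903, 0.1392], [-0.0006, 0.1392, -0.9903], [-1.0, 0.0034, 0.0011]]
```

View pics/c3.png

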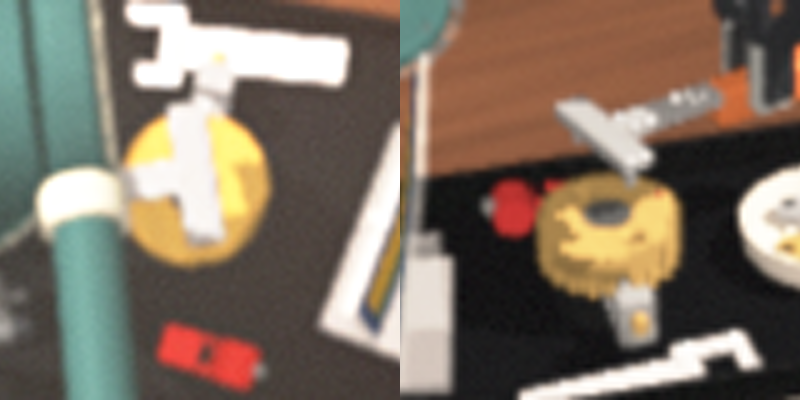

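Run:
```python
from h import *
print(tri(('top1',(318.7,239.5)),('scene1',(316.6,200.6))), at_z('top1',(318.7,239.5),.2203),at_z('scene1',(316.6,200.6),.2203))
# predicted position of bar-centre if aligned
print(proj('top1',[.5366,-.0035,.2203]),proj('scene1',[.5366,-.0035,.2203]))
K,T=load('top1')
for uv in [(315.5+.7,226),(321.2,253)]: print(at_z('top1',uv,.2203))
print((at_z('scene1',(275+172/5,175+101/5),.22)-at_z('scene1',(275+243/5,175+155/5),.22)))
```

```text
(array([ 0.53781866, -0.0039426 ,  0.22080227]), [np.float64(0.0016348889056462224), np.float64(0.0016348889056463354)]) [ 0.53727791 -0.00546588  0.2203    ] [ 0.53758806 -0.00207438  0.2203    ]
[317.7736424  239.82615473] [315.84551748 200.54175893]
[ 5.66191248e-01 -4.16897788e-04  2.20300000e-01]
[ 0.5085614 -0.0104805  0.2203   ]
[-0.05577031 -0.01034465  0.        ]
```

Call:
jog_arm(
  rows=[
    [0.005, -0.0013, 0, 0, 0, 0, 0],
    [0.012, -0.0013, 0, 0, 0, 0, 0],
    [0.018, -0.0013, 0, 0, 0, 0, 0],
    [0.022, -0.0013, 0, 0, 0, 0, 0],
    [0.026, -0.0013, 0, 0, 0, 0, 0],
    [0.029, -0.0013, 0, 0, 0, 0, 0],
    [0.032, -0.0013, 0, 0, 0, 0, 0],
    [0.034, -0.0013, 0, 0, 0, 0, 0],
    [0.034, -0.0013, 0, 0, 0, 0, 0],
  ],
)

```text
time: 8.6
tool_pos: [0.5241, 0.0803, 0.1723]
tcp_rot: [1.107, 1.269, -1.104]
wrist_force: [-1.2, -0.4, -0.3]
width: 0.157
```

Run:
```python
from h import *
s=monitor.read_state();print(s['tool_pos'],s['wrist_force'],s['torque'],R.from_rotvec(s['tcp_rot']).as_matrix().round(4).tolist())
```

```text
[0.5240558  0.08031093 0.17231143] [-1.1593728  -0.41013723 -0.34333851] [ 0.01998364  0.00917668 -0.00690982] [[0.0033, 0.9902, 0.1393], [-0.0006, 0.1393, -0.9903], [-1.0, 0.0032, 0.001]]
```

Call:
jog_arm(
  rows=[
    [0.002, 0, 0, 0, 0, 0, 0],
    [0.004, 0, 0, 0, 0, 0, 0],
    [0.005, 0, 0, 0, 0, 0, 0],
    [0.006, 0, 0, 0, 0, 0, 0],
    [0.006, 0, 0, 0, 0, 0, 0],
  ],
)

```text
time: 9.1
tool_pos: [0.524, 0.0803, 0.1663]
tcp_rot: [1.107, 1.269, -1.104]
wrist_force: [-0.1, -0.3, -1.8]
width: 0.162
```

Run:
```python
from h import *
s=monitor.read_state();print(s['tool_pos'],s['wrist_force'],s['torque'])
a=shot('top','top2');b=shot('scene','scene2')
A=cv2.resize(a[205:285,270:370],(500,400),interpolation=cv2.INTER_CUBIC)
B=cv2.resize(b[175:255,265:365],(500,400),interpolation=cv2.INTER_CUBIC)
cv2.imwrite('pics/c4.png',np.hstack([A[:,50:450],B[:,50:450]]))
```

```text
[0.52403682 0.08028357 0.16625066] [-0.08113383 -0.29346842 -1.80867519] [ 0.03039765 -0.00476944 -0.00828059]
```

View pics/c4.png

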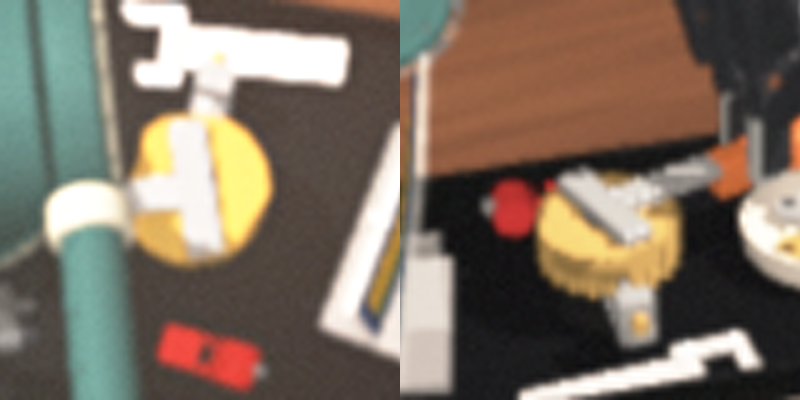

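Run:
```python
import numpy as np
r=.0848
for t in np.arange(.06,.85,.06): print([0,round(r*np.sin(t),4),round(r*(1-np.cos(t)),4),round(t,3),0,0,0],end=', ')
```

```text
[0, np.float64(0.0051), np.float64(0.0002), np.float64(0.06), 0, 0, 0], [0, np.float64(0.0102), np.float64(0.0006), np.float64(0.12), 0, 0, 0], [0, np.float64(0.0152), np.float64(0.0014), np.float64(0.18), 0, 0, 0], [0, np.float64(0.0202), np.float64(0.0024), np.float64(0.24), 0, 0, 0], [0, np.float64(0.0251), np.float64(0.0038), np.float64(0.3), 0, 0, 0], [0, np.float64(0.0299), np.float64(0.0054), np.float64(0.36), 0, 0, 0], [0, np.float64(0.0346), np.float64(0.0074), np.float64(0.42), 0, 0, 0], [0, np.float64(0.0392), np.float64(0.0096), np.float64(0.48), 0, 0, 0], [0, np.float64(0.0436), np.float64(0.0121), np.float64(0.54), 0, 0, 0], [0, np.float64(0.0479), np.float64(0.0148), np.float64(0.6), 0, 0, 0], [0, np.float64(0.052), np.float64(0.0178), np.float64(0.66), 0, 0, 0], [0, np.float64(0.0559), np.float64(0.021), np.float64(0.72), 0, 0, 0], [0, np.float64(0.0596), np.float64(0.0245), np.float64(0.78), 0, 0, 0], [0, np.float64(0.0631), np.float64(0.0282), np.float64(0.84), 0, 0, 0],
```

Call:
jog_arm(
  rows=[
    [0, 0.0051, 0.0002, 0.06, 0, 0, 0],
    [0, 0.0102, 0.0006, 0.12, 0, 0, 0],
    [0, 0.0152, 0.0014, 0.18, 0, 0, 0],
    [0, 0.0202, 0.0024, 0.24, 0, 0, 0],
    [0, 0.0251, 0.0038, 0.3, 0, 0, 0],
    [0, 0.0299, 0.0054, 0.36, 0, 0, 0],
    [0, 0.0346, 0.0074, 0.42, 0, 0, 0],
    [0, 0.0392, 0.0096, 0.48, 0, 0, 0],
    [0, 0.0392, 0.0096, 0.48, 0, 0, 0],
  ],
)

```text
time: 10.1
tool_pos: [0.5644, 0.0817, 0.1665]
tcp_rot: [1.465, 1.033, -1.45]
wrist_force: [0.3, 16.4, -2.1]
width: 0.159
```

```bash
cat > st.py <<'E'
from h import *
s=monitor.read_state();Rm=R.from_rotvec(s['tcp_rot']).as_matrix()
psi=np.degrees(np.arctan2(Rm[1,1],Rm[0,1])); F=np.array(s['wrist_force'])
C=s['tool_pos']+Rm@[0,.0005,.0848]
print('t',s['time'],'pos',s['tool_pos'].round(4),'psi',psi.round(2),'turned',np.radians(8-psi).round(3),'F',F.round(1),'Ftool',(Rm.T@F).round(1),'M',np.round(s['torque'],2),'C',C.round(4),'w',round(s['width'],3),'q6',s['q'][5].round(2))
E
python3 st.py
```

```text
t 10.1 pos [0.5644 0.0817 0.1665] psi -19.57 turned 0.481 F [ 0.3 16.4 -2.1] Ftool [  2.2  -5.3 -15.5] M [ 2.97 -0.04  0.34] C [0.5365 0.0017 0.1657] w 0.159 q6 0.43
```

```bash
python3 - <<'E'
from h import *
a=shot('top','top3');b=shot('scene','scene3')
A=cv2.resize(a[205:285,270:370],(500,400),interpolation=cv2.INTER_CUBIC)
B=cv2.resize(b[165:265,275:375],(400,400),interpolation=cv2.INTER_CUBIC)
cv2.imwrite('pics/c5.png',np.hstack([A[:,50:450],B]))
E
python3 st.py
```

```text
t 10.2 pos [0.5643 0.0818 0.1665] psi -19.5 turned 0.48 F [-0.9 17.  -2. ] Ftool [  2.1  -6.5 -15.7] M [ 2.9  -0.09  0.32] C [0.5365 0.0017 0.1657] w 0.156 q6 0.43
```

View pics/c5.png

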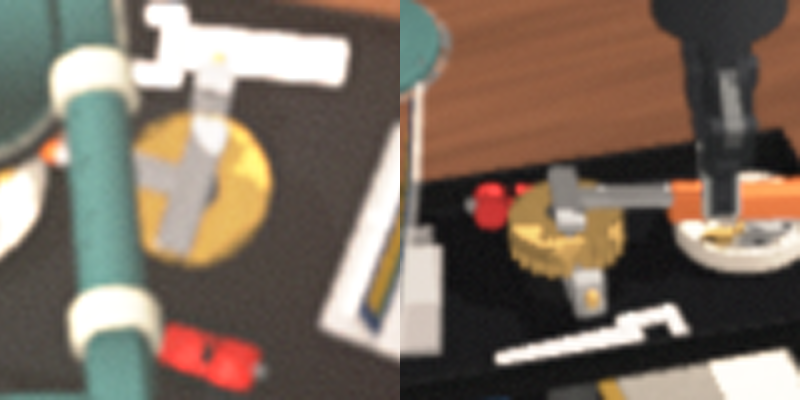

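```bash
cat > arc.py <<'E'
import sys; from h import *
C=np.array([float(sys.argv[1]),float(sys.argv[2])]); end=float(sys.argv[3]); st=float(sys.argv[4])
s=monitor.read_state();Rm=R.from_rotvec(s['tcp_rot']).as_matrix(); v=(Rm.T@np.append(C-s['tool_pos'][:2],0))[1:]
for t in np.linspace(0,end,int(round(abs(end)/st))+1)[1:]:
    c,n=np.cos(t),np.sin(t); d=v-np.array([[c,-n],[n,c]])@v; print([0,*d.round(4).tolist(),round(float(t),3),0,0,0],end=', ')
E
python3 arc.py .5365 -.0037 .36 .06
```

```text
[0, 0.0054, 0.0, 0.06, 0, 0, 0], [0, 0.0108, 0.0004, 0.12, 0, 0, 0], [0, 0.0161, 0.001, 0.18, 0, 0, 0], [0, 0.0214, 0.002, 0.24, 0, 0, 0], [0, 0.0267, 0.0033, 0.3, 0, 0, 0], [0, 0.0318, 0.0049, 0.36, 0, 0, 0],
```

Call:
jog_arm(
  rows=[
    [0, 0.0054, 0.0, 0.06, 0, 0, 0],
    [0, 0.0108, 0.0004, 0.12, 0, 0, 0],
    [0, 0.0161, 0.001, 0.18, 0, 0, 0],
    [0, 0.0214, 0.002, 0.24, 0, 0, 0],
    [0, 0.0267, 0.0033, 0.3, 0, 0, 0],
    [0, 0.0318, 0.0049, 0.36, 0, 0, 0],
    [0, 0.0318, 0.0049, 0.36, 0, 0, 0],
  ],
  force=120,
)

```text
time: 10.9
tool_pos: [0.5913, 0.068, 0.1656]
tcp_rot: [1.71, 0.804, -1.702]
wrist_force: [-2.5, 4.7, -1.3]
width: 0.15
```

```bash
python3 st.py; python3 arc.py .5365 -.0037 .42 .06
```

```text
t 10.9 pos [0.5913 0.068  0.1656] psi -40.07 turned 0.839 F [-2.5  4.7 -1.3] Ftool [ 1.4 -4.9 -1.9] M [0.86 0.41 0.86] C [0.5371 0.0028 0.1649] w 0.15 q6 0.76
[0, 0.0054, -0.0001, 0.06, 0, 0, 0], [0, 0.0108, 0.0001, 0.12, 0, 0, 0], [0, 0.0162, 0.0007, 0.18, 0, 0, 0], [0, 0.0216, 0.0016, 0.24, 0, 0, 0], [0, 0.0268, 0.0028, 0.3, 0, 0, 0], [0, 0.032, 0.0043, 0.36, 0, 0, 0], [0, 0.0371, 0.0061, 0.42, 0, 0, 0],
```

Call:
jog_arm(
  rows=[
    [0, 0.0054, -0.0001, 0.06, 0, 0, 0],
    [0, 0.0108, 0.0001, 0.12, 0, 0, 0],
    [0, 0.0162, 0.0007, 0.18, 0, 0, 0],
    [0, 0.0188, 0.0011, 0.21, 0, 0, 0],
    [0, 0.0188, 0.0011, 0.21, 0, 0, 0],
    [0, 0.0188, 0.0011, 0.21, 0, 0, 0],
  ],
)

```text
time: 11.5
tool_pos: [0.6053, 0.0545, 0.1654]
tcp_rot: [1.847, 0.643, -1.839]
wrist_force: [1.0, -2.5, -2.7]
width: 0.148
```

```bash
python3 st.py; python3 arc.py .5365 -.0037 .36 .06
```

```text
t 11.5 pos [0.6053 0.0545 0.1654] psi -52.08 turned 1.049 F [ 1.  -2.5 -2.7] Ftool [2.7 2.6 0.8] M [-0.33 -0.3   0.6 ] C [0.5387 0.002  0.1649] w 0.148 q6 0.95
[0, 0.0054, -0.0001, 0.06, 0, 0, 0], [0, 0.0108, 0.0002, 0.12, 0, 0, 0], [0, 0.0162, 0.0008, 0.18, 0, 0, 0], [0, 0.0215, 0.0017, 0.24, 0, 0, 0], [0, 0.0268, 0.003, 0.3, 0, 0, 0], [0, 0.032, 0.0045, 0.36, 0, 0, 0],
```

Call:
jog_arm(
  rows=[
    [0, 0.0054, -0.0001, 0.06, 0, 0, 0],
    [0, 0.0108, 0.0002, 0.12, 0, 0, 0],
    [0, 0.0162, 0.0008, 0.18, 0, 0, 0],
    [0, 0.0215, 0.0017, 0.24, 0, 0, 0],
    [0, 0.0242, 0.0024, 0.27, 0, 0, 0],
    [0, 0.0242, 0.0024, 0.27, 0, 0, 0],
  ],
)

```text
time: 12.1
tool_pos: [0.6195, 0.0351, 0.1673]
tcp_rot: [2.018, 0.41, -2.006]
wrist_force: [0.3, 2.8, 5.1]
width: 0.148
```

```bash
python3 st.py; python3 arc.py .5365 -.0037 .18 .03
```

```text
t 12.1 pos [0.6195 0.0351 0.1673] psi -67.63 turned 1.32 F [0.3 2.8 5.1] Ftool [-5.  -2.5 -1.4] M [ 0.15  0.4  -0.19] C [0.5413 0.0024 0.1666] w 0.148 q6 1.18
[0, 0.0027, -0.0001, 0.03, 0, 0, 0], [0, 0.0055, -0.0001, 0.06, 0, 0, 0], [0, 0.0082, -0.0, 0.09, 0, 0, 0], [0, 0.011, 0.0001, 0.12, 0, 0, 0], [0, 0.0137, 0.0004, 0.15, 0, 0, 0], [0, 0.0165, 0.0007, 0.18, 0, 0, 0],
```

Call:
jog_arm(
  rows=[
    [0, 0.0027, -0.0001, 0.03, 0, 0, 0],
    [0, 0.0055, -0.0001, 0.06, 0, 0, 0],
    [0, 0.0082, 0, 0.09, 0, 0, 0],
    [0, 0.0082, 0, 0.09, 0, 0, 0],
  ],
)

```text
time: 12.5
tool_pos: [0.6231, 0.0271, 0.1676]
tcp_rot: [2.072, 0.323, -2.06]
wrist_force: [0.9, 1.7, 3.3]
width: 0.149
```

```bash
python3 st.py; python3 arc.py .5365 -.0037 .12 .03
python3 - <<'E'
from h import *
a=shot('top','top4');b=shot('scene','scene4')
A=cv2.resize(a[205:285,270:370],(500,400),interpolation=cv2.INTER_CUBIC)
B=cv2.resize(b[175:255,275:355],(400,400),interpolation=cv2.INTER_CUBIC)
cv2.imwrite('pics/c6.png',np.hstack([A[:,50:450],B]))
E
```

```text
t 12.5 pos [0.6231 0.0271 0.1676] psi -72.91 turned 1.412 F [0.9 1.7 3.3] Ftool [-3.2 -1.4 -1.4] M [ 0.01  0.25 -0.08] C [0.5422 0.0017 0.1669] w 0.149 q6 1.26
[0, 0.0028, -0.0001, 0.03, 0, 0, 0], [0, 0.0055, -0.0001, 0.06, 0, 0, 0], [0, 0.0083, 0.0, 0.09, 0, 0, 0], [0, 0.011, 0.0002, 0.12, 0, 0, 0],
```

View pics/c6.png

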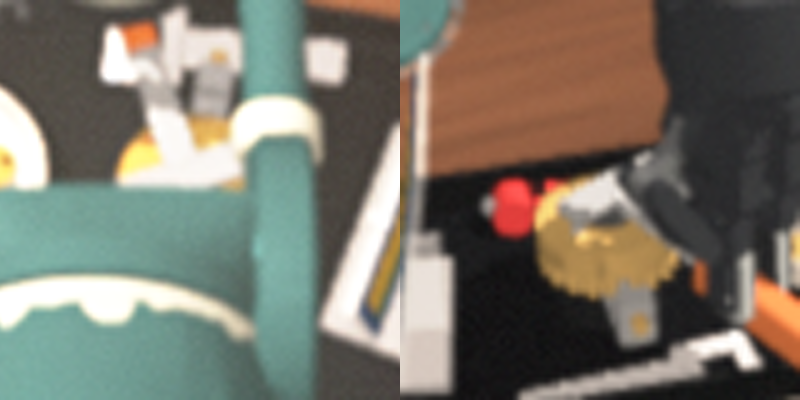

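Call:
jog_arm(
  rows=[
    [0, 0.0028, -0.0001, 0.03, 0, 0, 0],
    [0, 0.0055, -0.0001, 0.06, 0, 0, 0],
    [0, 0.0083, 0, 0.09, 0, 0, 0],
    [0, 0.0083, 0, 0.09, 0, 0, 0],
  ],
)

```text
time: 13.0
tool_pos: [0.6255, 0.019, 0.1674]
tcp_rot: [2.123, 0.234, -2.111]
wrist_force: [0.3, 0.0, 4.4]
width: 0.144
```

```bash
python3 st.py; python3 arc.py .5365 -.0037 .12 .03
```

```text
t 13.0 pos [0.6255 0.019  0.1674] psi -78.07 turned 1.502 F [0.3 0.  4.4] Ftool [-4.4 -0.  -0.3] M [-0.05  0.44 -0.05] C [0.5426 0.001  0.1669] w 0.144 q6 1.34
[0, 0.0028, -0.0001, 0.03, 0, 0, 0], [0, 0.0055, -0.0001, 0.06, 0, 0, 0], [0, 0.0083, 0.0, 0.09, 0, 0, 0], [0, 0.011, 0.0002, 0.12, 0, 0, 0],
```

Call:
jog_arm(
  rows=[
    [-0.01, 0, 0, 0, 0, 0, 0],
    [-0.03, 0, 0, 0, 0, 0, 0],
    [-0.05, 0, 0, 0, 0, 0, 0],
    [-0.06, 0, 0, 0, 0, 0, 0],
    [-0.06, 0, 0, 0, 0, 0, 0],
  ],
)

```text
time: 13.5
tool_pos: [0.6263, 0.0182, 0.2293]
tcp_rot: [2.126, 0.234, -2.108]
wrist_force: [0.1, 0.1, -1.6]
width: 0.146
```

```bash
python3 st.py
python3 - <<'E'
from h import *
b=shot('scene','scene5'); shot('top','top5')
B=cv2.resize(b[150:250,280:400],(720,600),interpolation=cv2.INTER_CUBIC)
cv2.imwrite('pics/c7.png',B)
E
```

```text
t 13.5 pos [0.6263 0.0182 0.2293] psi -78.07 turned 1.502 F [ 0.1  0.1 -1.6] Ftool [ 1.6 -0.1 -0.1] M [-0.01 -0.02 -0.07] C [5.434e-01 2.000e-04 2.285e-01] w 0.146 q6 1.34
```

View pics/c7.png

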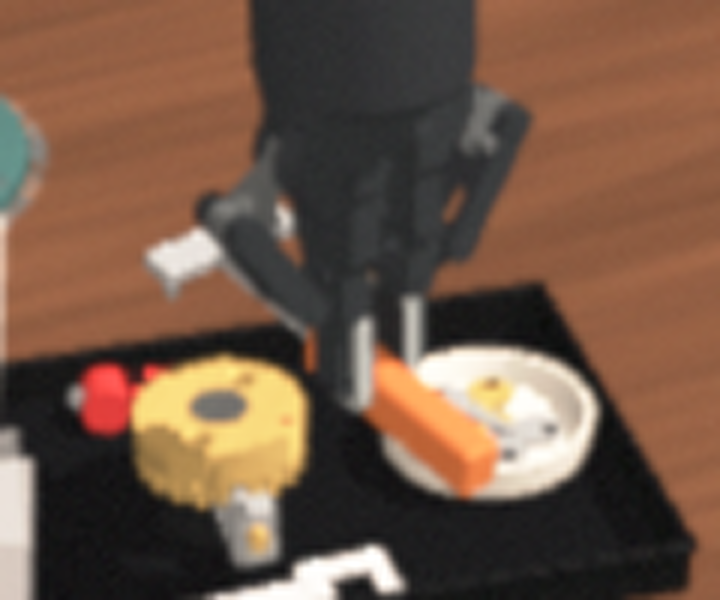

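Run:
```python
from h import *
def ang(a,b): d=a-b; return np.degrees(np.arctan2(d[1],d[0])).round(1)
for f,h1,h2,dot in [('scene0',(322.8,222.6),(312.6,213.8),(327,213.8)),('scene5',(311.2,223.7),(320.8,213.3),(328,220))]:
    p=[at_z(f,np.array(u),.173) for u in (h1,h2,dot)]
    c=(p[0]+p[1])/2; print(f,[q.round(4) for q in p],c.round(4),'holes',ang(p[0],p[1]),np.linalg.norm(p[0]-p[1]).round(4),'dot',ang(p[2],np.array([.5366,-.0035,.173])))
a=cv2.imread('pics/top5.png'); b=cv2.imread('pics/scene5.png')
A=cv2.resize(a[180:260,270:350],(600,600),interpolation=cv2.INTER_CUBIC); cv2.imwrite('pics/c8.png',A)
print(proj('scene5',[.5419,-.0009+.03,.2433]),proj('scene5',[.5419,-.0009-.03,.2433]))
# predicted (unslipped) spanner features in scene: grip end top, bar ends
s=monitor.read_state();Rm=R.from_rotvec(s['tcp_rot']).as_matrix()
for n,v in [('bar+',(-.014,-.03,.0848)),('bar-',(-.014,.03,.0848)),('end top',(-.015,0,-.065)),('end bot',(.005,0,-.065))]:
    w=s['tool_pos']+Rm@np.array(v); u=proj('scene5',w); print(n,w.round(3),((u-[280,150])*6).round(0))
```

```text
scene0 [array([0.5606, 0.0016, 0.173 ]), array([ 0.5173, -0.0049,  0.173 ]), array([0.5323, 0.0252, 0.173 ])] [ 0.5389 -0.0017  0.173 ] holes 8.5 0.0438 dot 98.5
scene5 [array([ 0.5528, -0.0239,  0.173 ]), array([0.5239, 0.0131, 0.173 ]), array([0.5564, 0.0166, 0.173 ])] [ 0.5383 -0.0054  0.173 ] holes -52.1 0.0469 dot 45.4
[329.74691615 189.50109968] [305.13119099 195.89510912]
bar+ [0.536 0.03  0.241] [293. 235.]
bar- [ 0.548 -0.029  0.24 ] [163. 290.]
end top [0.688 0.032 0.242] [488. 439.]
end bot [0.688 0.032 0.222] [487. 487.]
```

View pics/c8.png

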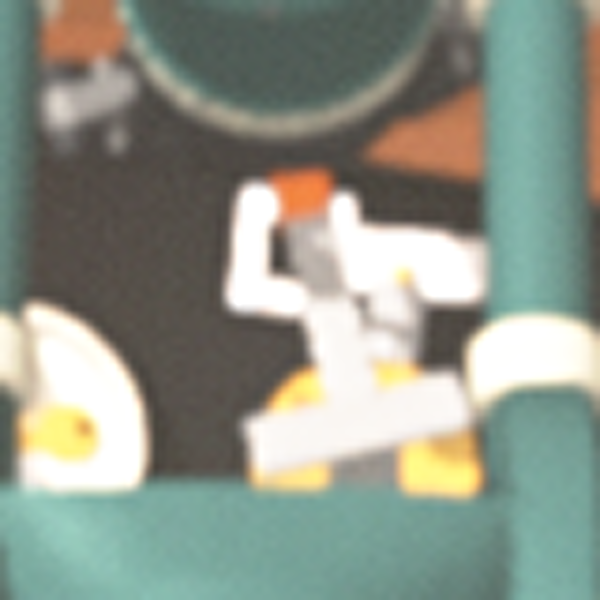

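Run:
```python
from h import *
x,e=tri(('top5',(318,236.5)),('scene5',(317,188.7)));print(x,e)
s=monitor.read_state();Rm=R.from_rotvec(s['tcp_rot']).as_matrix();v=Rm.T@(x-s['tool_pos']);print('bar top in tool',v)
# grip far end mid-top in scene: (483,435); bar- left end top mid (158,252)
for z in (.235,.24,.245,.25,.255,.26): print(z,at_z('scene5',(280+158/6,150+252/6),z).round(4), at_z('scene5',(280+483/6,150+440/6),z).round(4))
```

```text
[ 0.5400726  -0.00264827  0.25293154] [np.float64(0.00143978297617408), np.float64(0.0014397829761740046)]
bar top in tool [-0.02676204  0.00264635  0.08709025]
0.235 [ 0.5155 -0.0172  0.235 ] [0.6792 0.0348 0.235 ]
0.24 [ 0.523  -0.0201  0.24  ] [0.6855 0.0314 0.24  ]
0.245 [ 0.5306 -0.0231  0.245 ] [0.6917 0.028  0.245 ]
0.25 [ 0.5382 -0.0261  0.25  ] [0.698  0.0246 0.25  ]
0.255 [ 0.5458 -0.0291  0.255 ] [0.7043 0.0211 0.255 ]
0.26 [ 0.5534 -0.0321  0.26  ] [0.7105 0.0177 0.26  ]
```

Run:
```python
from h import *
Rt=down(np.radians(-47.7))@R.from_rotvec([0,.145,0]).as_matrix()
for z in (.23,.2): print(rel((.6013,.0588,z),Rt).tolist())
```

```text
[-0.0029, -0.0445, 0.0146, -0.5297, 0.133, -0.0286]
[0.0271, -0.0442, 0.0148, -0.5297, 0.133, -0.0286]
```

Call:
jog_arm(
  rows=[
    [-0.003, -0.011, 0.0037, -0.1324, 0.0333, -0.0072, 0],
    [-0.003, -0.022, 0.0073, -0.2649, 0.0665, -0.0143, 0],
    [-0.003, -0.033, 0.011, -0.3973, 0.0998, -0.0215, 0],
    [-0.003, -0.0445, 0.0146, -0.5297, 0.133, -0.0286, 0],
    [-0.003, -0.0445, 0.0146, -0.5297, 0.133, -0.0286, 0],
    [0.01, -0.0443, 0.0147, -0.5297, 0.133, -0.0286, 0],
    [0.02, -0.0442, 0.0148, -0.5297, 0.133, -0.0286, 0],
    [0.0271, -0.0442, 0.0148, -0.5297, 0.133, -0.0286, 0],
    [0.0271, -0.0442, 0.0148, -0.5297, 0.133, -0.0286, 0],
    [0.0271, -0.0442, 0.0148, -0.5297, 0.133, -0.0286, 0],
  ],
)

```text
time: 14.6
tool_pos: [0.6012, 0.0587, 0.1993]
tcp_rot: [1.934, 0.748, -1.675]
wrist_force: [-0.2, -0.5, -1.1]
width: 0.148
```

```bash
python3 st.py
python3 - <<'E'
from h import *
b=shot('scene','scene6'); a=shot('top','top6')
A=cv2.resize(a[195:270,280:360],(400,375),interpolation=cv2.INTER_CUBIC)
B=cv2.resize(b[165:240,285:365],(400,375),interpolation=cv2.INTER_CUBIC)
cv2.imwrite('pics/c9.png',np.hstack([A,B]))
Rt=down(np.radians(-47.7))@R.from_rotvec([0,.145,0]).as_matrix(); print(rel((.6013,.0588,.2),Rt).tolist())
for f in('top6','scene6'):
  for al in (44,):
    al=np.radians(al);ax=np.array([np.sin(al),-np.cos(al),0]);hd=np.array([np.cos(al),np.sin(al),0])
    for p in (-.03,.03):
      for q in (-.008,.008):
        u=proj(f,np.array([.5366,-.0037,.214])+p*ax+q*hd); o=(280,195) if f=='top6' else (205,165)
        print(f,((u-o)*5).round(0))
E
```

```text
t 14.6 pos [0.6012 0.0587 0.1993] psi -47.74 turned 0.973 F [-0.2 -0.5 -1.1] Ftool [1.  0.2 0.7] M [-0.05 -0.02 -0.02] C [0.5395 0.0019 0.1871] w 0.148 q6 0.79
[0.0003, -0.0004, 0.0004, -0.0005, -0.0005, -0.0005]
top6 [152. 288.]
top6 [126. 262.]
top6 [253. 190.]
top6 [226. 164.]
scene6 [563. 153.]
scene6 [595. 159.]
scene6 [512. 221.]
scene6 [546. 227.]
```

View pics/c9.png

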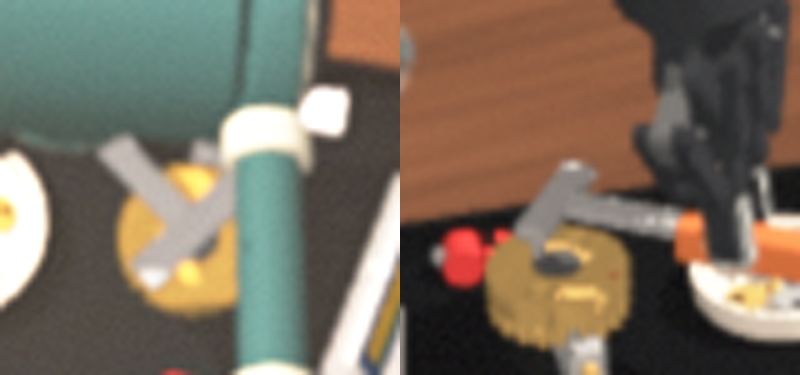

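Call:
jog_arm(
  rows=[
    [0.0079, 0, 0.0012, 0, 0, 0, 0],
    [0.0148, 0, 0.0022, 0, 0, 0, 0],
    [0.0198, 0, 0.0029, 0, 0, 0, 0],
    [0.0228, 0, 0.0033, 0, 0, 0, 0],
    [0.0257, 0, 0.0038, 0, 0, 0, 0],
    [0.0277, 0, 0.004, 0, 0, 0, 0],
    [0.0297, 0, 0.0043, 0, 0, 0, 0],
    [0.0297, 0, 0.0043, 0, 0, 0, 0],
  ],
)

```text
time: 15.5
tool_pos: [0.6017, 0.0587, 0.1702]
tcp_rot: [1.935, 0.748, -1.673]
wrist_force: [0.2, -0.8, -2.4]
width: 0.147
```

```bash
python3 st.py
```

```text
t 15.5 pos [0.6017 0.0587 0.1702] psi -47.72 turned 0.973 F [ 0.2 -0.8 -2.4] Ftool [2.3 0.7 0.7] M [-0.04 -0.05 -0.  ] C [0.54   0.0019 0.1579] w 0.147 q6 0.78
```

Call:
jog_arm(
  rows=[
    [0.0015, 0, 0.0002, 0, 0, 0, 0],
    [0.003, 0, 0.0004, 0, 0, 0, 0],
    [0.004, 0, 0.0006, 0, 0, 0, 0],
    [0.0045, 0, 0.0007, 0, 0, 0, 0],
    [0.0045, 0, 0.0007, 0, 0, 0, 0],
  ],
)

```text
time: 16.0
tool_pos: [0.6022, 0.0587, 0.1672]
tcp_rot: [1.936, 0.748, -1.671]
wrist_force: [-1.5, 0.9, 6.9]
width: 0.149
```

```bash
python3 st.py
python3 - <<'E'
from h import *
s=monitor.read_state();Rm=R.from_rotvec(s['tcp_rot']).as_matrix()
C=np.array([.5366,-.0037]);P0=s['tool_pos']
for t in (.05,.1,.15,.2,.25):
    c,n=np.cos(-t),np.sin(-t);Z=np.array([[c,-n,0],[n,c,0],[0,0,1]])
    p=np.append(C+Z[:2,:2]@(P0[:2]-C),P0[2]); print(rel(p,Z@Rm).tolist())
E
```

```text
t 16.0 pos [0.6022 0.0587 0.1672] psi -47.72 turned 0.973 F [-1.5  0.9  6.9] Ftool [-6.9 -1.7 -0.5] M [-0.29  0.93 -0.08] C [0.5405 0.0019 0.1549] w 0.149 q6 0.78
[0.0, 0.0045, 0.0, 0.0495, -0.0001, 0.0073]
[-0.0, 0.009, 0.0002, 0.0989, -0.0001, 0.0146]
[-0.0001, 0.0135, 0.0007, 0.1484, -0.0002, 0.0218]
[-0.0002, 0.018, 0.0014, 0.1979, -0.0002, 0.0291]
[-0.0003, 0.0225, 0.0023, 0.2473, -0.0003, 0.0364]
```

Call:
jog_arm(
  rows=[
    [0, 0.0022, 0, 0.025, 0, 0.0036, 0],
    [0, 0.0045, 0, 0.05, 0, 0.0073, 0],
    [0, 0.0067, 0.0001, 0.075, 0, 0.011, 0],
    [0, 0.009, 0.0002, 0.1, 0, 0.0146, 0],
    [0, 0.009, 0.0002, 0.1, 0, 0.0146, 0],
  ],
)

```text
time: 16.5
tool_pos: [0.6069, 0.0524, 0.167]
tcp_rot: [2.002, 0.662, -1.733]
wrist_force: [-5.6, 1.7, 6.3]
width: 0.145
```

```bash
cat > arc2.py <<'E'
from st import *; import sys
C=np.array([.5366,-.0037]);P0=s['tool_pos'];d=P0[:2]-C;print('ang',np.degrees(np.arctan2(d[1],d[0])).round(2),'r',np.linalg.norm(d).round(4),'tang F (cw+)',round(float(F[:2]@[d[1],-d[0]]/np.linalg.norm(d)),1),'rad',round(float(F[:2]@d/np.linalg.norm(d)),1))
for t in map(float,sys.argv[1:]):
    c,n=np.cos(-t),np.sin(-t);Z=np.array([[c,-n,0],[n,c,0],[0,0,1]])
    p=np.append(C+Z[:2,:2]@(P0[:2]-C),P0[2]); print(rel(p,Z@Rm).tolist())
E
python3 arc2.py .05 .1 .15 .2
```

```text
t 16.5 pos [0.6069 0.0524 0.167 ] psi -53.48 turned 1.073 F [-5.6  1.7  6.3] Ftool [-6.7 -4.7  2.5] M [-0.05  1.37  0.65] C [0.5398 0.0021 0.1548] w 0.145 q6 0.88
ang 38.59 r 0.09 tang F (cw+) -4.8 rad -3.3
[0.0, 0.0045, -0.0001, 0.0495, 0.0001, 0.0072]
[-0.0, 0.009, 0.0001, 0.099, 0.0001, 0.0144]
[-0.0001, 0.0135, 0.0005, 0.1484, 0.0002, 0.0216]
[-0.0002, 0.0179, 0.0011, 0.1979, 0.0002, 0.0288]
```

Call:
jog_arm(
  rows=[
    [0, 0.0022, 0, 0.025, 0, 0.0036, 0],
    [0, 0.0045, 0, 0.05, 0, 0.0073, 0],
    [0, 0.0067, 0.0001, 0.075, 0, 0.011, 0],
    [0, 0.0067, 0.0001, 0.075, 0, 0.011, 0],
  ],
)

```text
time: 16.9
tool_pos: [0.6087, 0.0501, 0.1665]
tcp_rot: [2.048, 0.602, -1.779]
wrist_force: [-7.6, 9.0, 7.4]
width: 0.146
```

```bash
python3 arc2.py .05 .1 .15 .2
```

```text
t 16.9 pos [0.6087 0.0501 0.1665] psi -57.58 turned 1.145 F [-7.6  9.   7.4] Ftool [ -7.5 -11.7   0.5] M [1.24 1.39 2.29] C [0.5381 0.0047 0.1544] w 0.146 q6 0.95
ang 36.71 r 0.09 tang F (cw+) -11.8 rad -0.7
[0.0, 0.0045, -0.0002, 0.0495, 0.0003, 0.0071]
[-0.0, 0.009, -0.0002, 0.099, 0.0007, 0.0142]
[-0.0001, 0.0135, -0.0, 0.1485, 0.001, 0.0213]
[-0.0002, 0.018, 0.0004, 0.198, 0.0013, 0.0284]
```

Call:
jog_arm(
  rows=[
    [0, 0.002, 0, 0.02, 0, 0.003, 0],
    [0, 0.004, -0.0001, 0.04, 0, 0.006, 0],
    [0, 0.004, -0.0001, 0.04, 0, 0.006, 0],
    [0, 0.004, -0.0001, 0.04, 0, 0.006, 0],
  ],
)

```text
time: 17.3
tool_pos: [0.6091, 0.0496, 0.1663]
tcp_rot: [2.068, 0.573, -1.802]
wrist_force: [-7.2, 8.1, 6.7]
width: 0.145
```

```bash
cat > go.py <<'E'
from st import *; import sys
C=np.array([.5366,-.0037]);z=float(sys.argv[1])
for a in map(float,sys.argv[2:]):
    t=np.radians(a);p=np.append(C+.09*np.array([np.cos(t),np.sin(t)]),z)
    print(a,(rel(p,down(np.radians(a-91.7))@R.from_rotvec([0,.145,0]).as_matrix())).tolist()+[0])
E
python3 arc2.py; python3 go.py .1668 40 43.5 47 50.5 54 57.5 61 63 65
```

```text
t 17.3 pos [0.6091 0.0496 0.1663] psi -59.49 turned 1.178 F [-7.2  8.1  6.7] Ftool [ -6.8 -10.7   1.2] M [1.08 1.3  2.87] C [0.5369 0.0066 0.1545] w 0.145 q6 0.99
ang 36.31 r 0.09 tang F (cw+) -10.7 rad -1.0
t 17.3 pos [0.6091 0.0496 0.1663] psi -59.49 turned 1.178 F [-7.2  8.1  6.7] Ftool [ -6.8 -10.7   1.2] M [1.08 1.3  2.87] C [0.5369 0.0066 0.1545] w 0.145 q6 0.99
40.0 [-0.0005, -0.0058, 0.0007, -0.136, 0.0043, -0.0096, 0]
43.5 [-0.0006, -0.0111, 0.0017, -0.1965, 0.004, -0.0183, 0]
47.0 [-0.0008, -0.0165, 0.0031, -0.257, 0.0037, -0.027, 0]
50.5 [-0.001, -0.0217, 0.0048, -0.3174, 0.0034, -0.0357, 0]
54.0 [-0.0012, -0.0268, 0.0069, -0.3779, 0.0031, -0.0444, 0]
57.5 [-0.0015, -0.0318, 0.0092, -0.4383, 0.0028, -0.0531, 0]
61.0 [-0.0018, -0.0366, 0.0118, -0.4988, 0.0024, -0.0618, 0]
63.0 [-0.002, -0.0393, 0.0134, -0.5333, 0.0022, -0.0668, 0]
65.0 [-0.0022, -0.0419, 0.0152, -0.5679, 0.0021, -0.0718, 0]
```

Call:
jog_arm(
  rows=[
    [-0.0005, -0.003, 0.0004, -0.07, 0.002, -0.005, 0],
    [-0.0005, -0.0058, 0.0007, -0.136, 0.004, -0.0096, 0],
    [-0.0006, -0.0111, 0.0017, -0.1965, 0.004, -0.0183, 0],
    [-0.0008, -0.0165, 0.0031, -0.257, 0.004, -0.027, 0],
    [-0.001, -0.0217, 0.0048, -0.3174, 0.003, -0.0357, 0],
    [-0.0012, -0.0268, 0.0069, -0.3779, 0.003, -0.0444, 0],
    [-0.0015, -0.0318, 0.0092, -0.4383, 0.003, -0.0531, 0],
    [-0.0018, -0.0366, 0.0118, -0.4988, 0.002, -0.0618, 0],
    [-0.002, -0.0393, 0.0134, -0.5333, 0.002, -0.0668, 0],
    [-0.002, -0.0393, 0.0134, -0.5333, 0.002, -0.0668, 0],
  ],
)

```text
time: 18.3
tool_pos: [0.5821, 0.0736, 0.1686]
tcp_rot: [1.708, 0.994, -1.465]
wrist_force: [-10.2, 4.9, 5.8]
width: 0.148
```

```bash
python3 arc2.py; python3 go.py .1668 66 69 72 75 78 80 82
```

```text
t 18.3 pos [0.5821 0.0736 0.1686] psi -29.11 turned 0.648 F [-10.2   4.9   5.8] Ftool [ -5.9 -11.2  -0.2] M [ 0.54  2.08 -0.58] C [0.5418 0.     0.1562] w 0.148 q6 0.45
ang 59.53 r 0.0897 tang F (cw+) -11.3 rad -0.9
t 18.3 pos [0.5821 0.0736 0.1686] psi -29.11 turned 0.648 F [-10.2   4.9   5.8] Ftool [ -5.9 -11.2  -0.2] M [ 0.54  2.08 -0.58] C [0.5418 0.     0.1562] w 0.148 q6 0.45
66.0 [0.0017, -0.0102, 0.0003, -0.0575, -0.0017, -0.0182, 0]
69.0 [0.0016, -0.0148, 0.0008, -0.1093, -0.0015, -0.0258, 0]
72.0 [0.0014, -0.0195, 0.0016, -0.1611, -0.0012, -0.0334, 0]
75.0 [0.0012, -0.0241, 0.0026, -0.2129, -0.001, -0.041, 0]
78.0 [0.001, -0.0286, 0.0038, -0.2647, -0.0007, -0.0486, 0]
80.0 [0.0008, -0.0316, 0.0048, -0.2993, -0.0005, -0.0537, 0]
82.0 [0.0007, -0.0346, 0.0059, -0.3338, -0.0004, -0.0587, 0]
```

```bash
python3 - <<'E'
from h import *
shot('scene','scene7');shot('scene','scene7')
E
python3 arc2.py
```

```text
t 18.4 pos [0.579  0.0756 0.1677] psi -28.8 turned 0.642 F [ 0.6 -2.9  5.6] Ftool [-5.9  1.9  1.4] M [-0.87  0.27  0.16] C [0.5391 0.0018 0.1554] w 0.146 q6 0.45
ang 61.85 r 0.0899 tang F (cw+) 1.9 rad -2.3
```

```bash
python3 go.py .1668 65 68 71 74 77 79 81
```

```text
t 18.4 pos [0.579  0.0756 0.1677] psi -28.8 turned 0.642 F [ 0.6 -2.9  5.6] Ftool [-5.9  1.9  1.4] M [-0.87  0.27  0.16] C [0.5391 0.0018 0.1554] w 0.146 q6 0.45
65.0 [0.0009, -0.005, 0.0002, -0.0358, -0.0007, -0.0081, 0]
68.0 [0.0008, -0.0096, 0.0007, -0.0877, -0.0006, -0.0157, 0]
71.0 [0.0007, -0.0143, 0.0013, -0.1395, -0.0005, -0.0233, 0]
74.0 [0.0005, -0.0189, 0.0022, -0.1913, -0.0004, -0.0308, 0]
77.0 [0.0003, -0.0235, 0.0034, -0.2431, -0.0004, -0.0384, 0]
79.0 [0.0002, -0.0265, 0.0043, -0.2776, -0.0003, -0.0435, 0]
81.0 [0.0, -0.0295, 0.0053, -0.3122, -0.0003, -0.0485, 0]
```

Call:
jog_arm(
  rows=[
    [0.001, -0.005, 0.0002, -0.036, 0, -0.008, 0],
    [0.001, -0.0096, 0.0007, -0.0877, 0, -0.0157, 0],
    [0.0007, -0.0143, 0.0013, -0.1395, 0, -0.0233, 0],
    [0.0005, -0.0189, 0.0022, -0.1913, 0, -0.0308, 0],
    [0.0003, -0.0235, 0.0034, -0.2431, 0, -0.0384, 0],
    [0.0003, -0.0235, 0.0034, -0.2431, 0, -0.0384, 0],
    [0.0003, -0.0235, 0.0034, -0.2431, 0, -0.0384, 0],
  ],
)

```text
time: 19.1
tool_pos: [0.5612, 0.0825, 0.1685]
tcp_rot: [1.523, 1.159, -1.305]
wrist_force: [7.5, -4.5, 2.4]
width: 0.151
```

```bash
python3 arc2.py;  python3 go.py .1668 78 79 80 81 82 83
```

```text
t 19.1 pos [0.5612 0.0825 0.1685] psi -14.96 turned 0.401 F [ 7.5 -4.5  2.4] Ftool [-2.6  8.4  2.1] M [-1.2  -0.91 -1.59] C [0.5401 0.0013 0.1562] w 0.151 q6 0.21
ang 74.09 r 0.0897 tang F (cw+) 8.4 rad -2.3
t 19.1 pos [0.5612 0.0825 0.1685] psi -14.96 turned 0.401 F [ 7.5 -4.5  2.4] Ftool [-2.6  8.4  2.1] M [-1.2  -0.91 -1.59] C [0.5401 0.0013 0.1562] w 0.151 q6 0.21
78.0 [0.0017, -0.0061, 0.0, -0.0203, -0.001, -0.0128, 0]
79.0 [0.0017, -0.0077, 0.0001, -0.0376, -0.0009, -0.0154, 0]
80.0 [0.0016, -0.0093, 0.0002, -0.0548, -0.0008, -0.0179, 0]
81.0 [0.0016, -0.0108, 0.0004, -0.0721, -0.0007, -0.0204, 0]
82.0 [0.0015, -0.0124, 0.0005, -0.0894, -0.0006, -0.0229, 0]
83.0 [0.0015, -0.014, 0.0007, -0.1066, -0.0005, -0.0255, 0]
```

Call:
jog_arm(
  rows=[
    [0.0017, -0.0061, 0, -0.0203, 0, -0.0128, 0],
    [0.0016, -0.0077, 0.0001, -0.0376, 0, -0.0154, 0],
    [0.0016, -0.0085, 0.0002, -0.046, 0, -0.0167, 0],
    [0.0016, -0.0085, 0.0002, -0.046, 0, -0.0167, 0],
    [0.0016, -0.0085, 0.0002, -0.046, 0, -0.0167, 0],
  ],
)

```text
time: 19.6
tool_pos: [0.5538, 0.0843, 0.1674]
tcp_rot: [1.482, 1.195, -1.279]
wrist_force: [1.2, -3.2, 4.9]
width: 0.146
```

```bash
python3 arc2.py;  python3 go.py .1668 78 79 80 81 82 83
```

```text
t 19.6 pos [0.5538 0.0843 0.1674] psi -12.14 turned 0.351 F [ 1.2 -3.2  4.9] Ftool [-5.3  1.8  2.1] M [-1.03  0.09  0.21] C [0.5367 0.0022 0.1552] w 0.146 q6 0.16
ang 78.93 r 0.0897 tang F (cw+) 1.8 rad -2.9
t 19.6 pos [0.5538 0.0843 0.1674] psi -12.14 turned 0.351 F [ 1.2 -3.2  4.9] Ftool [-5.3  1.8  2.1] M [-1.03  0.09  0.21] C [0.5367 0.0022 0.1552] w 0.146 q6 0.16
78.0 [0.0007, 0.0015, -0.0002, 0.0274, 0.0001, 0.0017, 0]
79.0 [0.0007, -0.0001, -0.0002, 0.0101, 0.0001, -0.0009, 0]
80.0 [0.0007, -0.0017, -0.0001, -0.0072, 0.0001, -0.0034, 0]
81.0 [0.0006, -0.0033, -0.0001, -0.0245, 0.0001, -0.0059, 0]
82.0 [0.0006, -0.0048, 0.0, -0.0417, 0.0002, -0.0084, 0]
83.0 [0.0006, -0.0064, 0.0002, -0.059, 0.0002, -0.0109, 0]
```

Call:
jog_arm(
  rows=[
    [0.0003, -0.001, 0, -0.005, 0, 0, 0],
    [0, 0, 0, 0, 0, 0, 0],
    [-0.003, 0, -0.0004, 0, 0, 0, 0],
    [-0.008, 0, -0.0012, 0, 0, 0, 0],
    [-0.014, 0, -0.002, 0, 0, 0, 0],
    [-0.02, 0, -0.003, 0, 0, 0, 0],
    [-0.04, 0, -0.0058, 0, 0, 0, 0],
    [-0.08, 0, -0.0117, 0, 0, 0, 0],
    [-0.12, 0, -0.0175, 0, 0, 0, 0],
    [-0.16, 0, -0.0234, 0, 0, 0, 0],
    [-0.19, 0, -0.0277, 0, 0, 0, 0],
    [-0.19, 0, -0.0277, 0, 0, 0, 0],
  ],
)

```text
time: 20.8
tool_pos: [0.5558, 0.0848, 0.3663]
tcp_rot: [1.487, 1.188, -1.269]
wrist_force: [1.2, -0.7, -0.3]
width: 0.15
```

```bash
python3 st.py
python3 - <<'E'
from h import *
b=shot('scene','scene8');a=shot('top','top8')
A=cv2.resize(a[213:273,280:360],(400,300),interpolation=cv2.INTER_CUBIC)
B=cv2.resize(b[193:243,285:355],(560,400),interpolation=cv2.INTER_CUBIC)
# whole-scene thumbnails for disturbance check, plus spanner in hand
o=np.zeros((600,800,3),np.uint8);o[:400,:560]=B;o[400:,:267]=cv2.resize(b[100:400,150:550],(267,200));o[400:,280:547]=cv2.resize(a[150:330,200:440],(267,200));o[300:600,560:800]=A[:, 80:320];o[0:300,560:800]=cv2.resize(b[120:220,300:380],(240,300))
cv2.imwrite('pics/c10.png',o)
E
```

```text
t 20.8 pos [0.5558 0.0848 0.3663] psi -12.13 turned 0.351 F [ 1.2 -0.7 -0.3] Ftool [0.2 1.4 0.5] M [-0.03  0.02  0.04] C [0.5388 0.0027 0.3538] w 0.15 q6 0.21
```

View pics/c10.png

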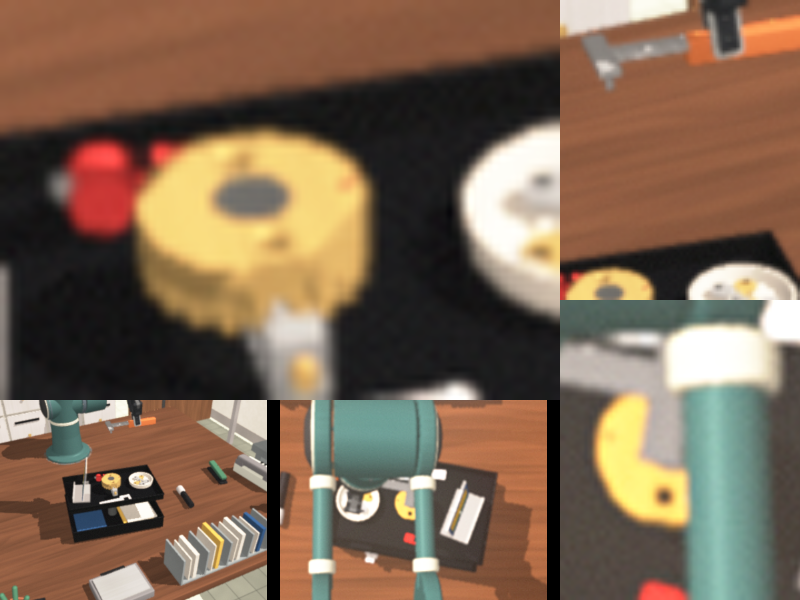

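Run:
```python
from h import *
def ang(a,b): d=a-b; return np.degrees(np.arctan2(d[1],d[0])).round(1)
p=[at_z('scene8',u,.173) for u in ((319.4,223),(315,213.25),(328.5,215.9))]
print('holes',ang(p[0],p[1]),np.linalg.norm(p[0]-p[1]),'dot',ang(p[2],(p[0]+p[1])/2),ang(p[2],np.array([.5366,-.0035,.173])))
t=at_z('top8',(316.6,252),.173);c=at_z('top8',(318.8,242.6),.173);print('top hole',ang(t,c)+180,np.linalg.norm(t-c))
```

```text
holes -9.8 0.04151961176849807 dot 82.3 79.6
top hole 346.4 0.021444192437705865
```

```bash
ls -l --time-sort=yes --time-style=full-iso pics | awk '{print $7,$9}' | sed -n '1p;$p'; stat -c %y h.py; date; python3 go.py .2 80.2; python3 go.py .172 80.2;python3 go.py .1668 80.2
```

```text
2026-12-04 15:20:35.325987176 +0000
Fri Dec  4 15:36:53 UTC 2026
t 20.9 pos [0.5535 0.0845 0.3601] psi -12.13 turned 0.351 F [ 0.5 -0.7 -2.3] Ftool [2.2 0.6 1. ] M [-0.07  0.01 -0.03] C [0.5364 0.0024 0.3478] w 0.149 q6 0.21
80.2 [0.1584, -0.0022, 0.0231, -0.0104, -0.0003, -0.0052, 0]
t 20.9 pos [0.5535 0.0845 0.3601] psi -12.13 turned 0.351 F [ 0.5 -0.7 -2.3] Ftool [2.2 0.6 1. ] M [-0.07  0.01 -0.03] C [0.5364 0.0024 0.3478] w 0.149 q6 0.21
80.2 [0.1861, -0.0023, 0.0271, -0.0104, -0.0003, -0.0052, 0]
t 20.9 pos [0.5535 0.0845 0.3601] psi -12.13 turned 0.351 F [ 0.5 -0.7 -2.3] Ftool [2.2 0.6 1. ] M [-0.07  0.01 -0.03] C [0.5364 0.0024 0.3478] w 0.149 q6 0.21
80.2 [0.1913, -0.0023, 0.0279, -0.0104, -0.0003, -0.0052, 0]ls: unrecognized option '--time-sort=yes'
Try 'ls --help' for more information.
```

Call:
jog_arm(
  rows=[
    [0.05, -0.0005, 0.0073, -0.003, 0, -0.001, 0],
    [0.1, -0.001, 0.0146, -0.005, 0, -0.002, 0],
    [0.14, -0.001, 0.0204, -0.005, 0, -0.002, 0],
    [0.158, -0.001, 0.023, -0.005, 0, -0.002, 0],
    [0.168, -0.001, 0.0245, -0.005, 0, -0.002, 0],
    [0.176, -0.001, 0.0257, -0.005, 0, -0.002, 0],
    [0.182, -0.001, 0.0266, -0.005, 0, -0.002, 0],
    [0.186, -0.001, 0.0271, -0.005, 0, -0.002, 0],
    [0.188, -0.001, 0.0274, -0.005, 0, -0.002, 0],
  ],
)

```text
time: 21.8
tool_pos: [0.5538, 0.0847, 0.1708]
tcp_rot: [1.479, 1.197, -1.274]
wrist_force: [-0.4, -0.5, -1.0]
width: 0.147
```

```bash
python3 arc2.py; python3 go.py .167 79 76 73 70 67 64 61 58 55
```

```text
t 21.8 pos [0.5538 0.0847 0.1708] psi -11.83 turned 0.346 F [-0.4 -0.5 -1. ] Ftool [ 0.9 -0.3  0.7] M [-0.05  0.02 -0.03] C [0.5372 0.0025 0.1585] w 0.147 q6 0.15
ang 78.98 r 0.0901 tang F (cw+) -0.3 rad -0.6
t 21.8 pos [0.5538 0.0847 0.1708] psi -11.83 turned 0.346 F [-0.4 -0.5 -1. ] Ftool [ 0.9 -0.3  0.7] M [-0.05  0.02 -0.03] C [0.5372 0.0025 0.1585] w 0.147 q6 0.15
79.0 [0.0037, -0.0, 0.0006, 0.0155, -0.0007, -0.0016, 0]
76.0 [0.0037, 0.0047, 0.0007, 0.0673, -0.0008, 0.006, 0]
73.0 [0.0037, 0.0094, 0.001, 0.1191, -0.0009, 0.0135, 0]
70.0 [0.0037, 0.014, 0.0015, 0.1709, -0.001, 0.0211, 0]
67.0 [0.0036, 0.0187, 0.0023, 0.2227, -0.0011, 0.0287, 0]
64.0 [0.0034, 0.0233, 0.0033, 0.2745, -0.0012, 0.0363, 0]
61.0 [0.0033, 0.0278, 0.0046, 0.3264, -0.0013, 0.0439, 0]
58.0 [0.0031, 0.0323, 0.0061, 0.3782, -0.0014, 0.0515, 0]
55.0 [0.0028, 0.0367, 0.0078, 0.43, -0.0015, 0.0591, 0]
```

Call:
jog_arm(
  rows=[
    [0.003, 0, 0.0005, 0.0155, 0, 0, 0],
    [0.0037, 0.0047, 0.0007, 0.0673, 0, 0.006, 0],
    [0.0037, 0.0094, 0.001, 0.1191, 0, 0.0135, 0],
    [0.0037, 0.014, 0.0015, 0.1709, 0, 0.0211, 0],
    [0.0037, 0.014, 0.0015, 0.1709, 0, 0.0211, 0],
  ],
)

```text
time: 22.3
tool_pos: [0.5665, 0.0813, 0.1678]
tcp_rot: [1.607, 1.094, -1.391]
wrist_force: [-4.4, 1.9, 3.0]
width: 0.145
```

```bash
python3 arc2.py; python3 go.py .167 68 66 64 62
```

```text
t 22.3 pos [0.5665 0.0813 0.1678] psi -21.61 turned 0.517 F [-4.4  1.9  3. ] Ftool [-2.9 -4.8 -0.6] M [-0.13  0.94  0.93] C [0.5361 0.0032 0.1556] w 0.145 q6 0.32
ang 70.62 r 0.0902 tang F (cw+) -4.7 rad 0.4
t 22.3 pos [0.5665 0.0813 0.1678] psi -21.61 turned 0.517 F [-4.4  1.9  3. ] Ftool [-2.9 -4.8 -0.6] M [-0.13  0.94  0.93] C [0.5361 0.0032 0.1556] w 0.145 q6 0.32
68.0 [0.0008, 0.0041, 0.0002, 0.0358, -0.0003, 0.007, 0]
66.0 [0.0008, 0.0073, 0.0003, 0.0703, -0.0003, 0.0121, 0]
64.0 [0.0008, 0.0104, 0.0005, 0.1049, -0.0002, 0.0171, 0]
62.0 [0.0007, 0.0135, 0.0008, 0.1394, -0.0002, 0.0222, 0]
```

Call:
jog_arm(
  rows=[
    [0.0008, 0.0041, 0.0002, 0.0358, 0, 0.007, 0],
    [0.0008, 0.0057, 0.0003, 0.053, 0, 0.0095, 0],
    [0.0008, 0.0057, 0.0003, 0.053, 0, 0.0095, 0],
  ],
)

```text
time: 22.6
tool_pos: [0.5698, 0.0802, 0.1675]
tcp_rot: [1.643, 1.061, -1.425]
wrist_force: [-6.3, 4.1, 3.3]
width: 0.15
```

```bash
python3 arc2.py; python3 go.py .167 66 64 62 60
```

```text
t 22.6 pos [0.5698 0.0802 0.1675] psi -24.49 turned 0.567 F [-6.3  4.1  3.3] Ftool [-3.  -7.4 -1.6] M [0.21 1.14 1.47] C [0.5354 0.0036 0.1553] w 0.15 q6 0.37
ang 68.4 r 0.0902 tang F (cw+) -7.3 rad 1.5
t 22.6 pos [0.5698 0.0802 0.1675] psi -24.49 turned 0.567 F [-6.3  4.1  3.3] Ftool [-3.  -7.4 -1.6] M [0.21 1.14 1.47] C [0.5354 0.0036 0.1553] w 0.15 q6 0.37
66.0 [0.0005, 0.0038, 0.0002, 0.0203, 0.0007, 0.0068, 0]
64.0 [0.0004, 0.0069, 0.0002, 0.0549, 0.0008, 0.0119, 0]
62.0 [0.0004, 0.0101, 0.0003, 0.0894, 0.0009, 0.0169, 0]
60.0 [0.0004, 0.0132, 0.0006, 0.124, 0.0009, 0.0219, 0]
```

Call:
jog_arm(
  rows=[
    [0.0005, 0.0038, 0.0002, 0.0203, 0, 0.0068, 0],
    [0.0005, 0.0045, 0.0002, 0.03, 0, 0.008, 0],
    [0.0005, 0.0045, 0.0002, 0.03, 0, 0.008, 0],
  ],
)

```text
time: 22.9
tool_pos: [0.5715, 0.0796, 0.1673]
tcp_rot: [1.662, 1.043, -1.444]
wrist_force: [-6.8, 3.9, 3.6]
width: 0.148
```

```bash
python3 arc2.py; python3 go.py .167 64 62 60 58 56 54 52
```

```text
t 22.9 pos [0.5715 0.0796 0.1673] psi -25.99 turned 0.593 F [-6.8  3.9  3.6] Ftool [-3.5 -7.9 -1. ] M [0.32 1.24 1.68] C [0.5351 0.0039 0.1552] w 0.148 q6 0.4
ang 67.27 r 0.0903 tang F (cw+) -7.8 rad 0.9
t 22.9 pos [0.5715 0.0796 0.1673] psi -25.99 turned 0.593 F [-6.8  3.9  3.6] Ftool [-3.5 -7.9 -1. ] M [0.32 1.24 1.68] C [0.5351 0.0039 0.1552] w 0.148 q6 0.4
64.0 [0.0002, 0.0052, 0.0002, 0.0288, 0.0022, 0.0089, 0]
62.0 [0.0002, 0.0083, 0.0002, 0.0633, 0.0023, 0.0139, 0]
60.0 [0.0002, 0.0114, 0.0004, 0.0979, 0.0023, 0.0189, 0]
58.0 [0.0001, 0.0146, 0.0006, 0.1324, 0.0024, 0.0239, 0]
56.0 [0.0, 0.0177, 0.001, 0.167, 0.0025, 0.0289, 0]
54.0 [-0.0001, 0.0208, 0.0015, 0.2015, 0.0026, 0.0339, 0]
52.0 [-0.0001, 0.0239, 0.0021, 0.2361, 0.0027, 0.0389, 0]
```

Call:
jog_arm(
  rows=[
    [0.0002, 0.0052, 0.0002, 0.0288, 0, 0.0089, 0],
    [0.0002, 0.0068, 0.0002, 0.046, 0, 0.0114, 0],
    [0.0002, 0.0068, 0.0002, 0.046, 0, 0.0114, 0],
  ],
)

```text
time: 23.2
tool_pos: [0.5786, 0.0768, 0.1685]
tcp_rot: [1.7, 1.004, -1.469]
wrist_force: [-0.9, 2.4, 2.0]
width: 0.145
```

```bash
python3 arc2.py; python3 go.py .167 60 58 56 54 52 50 48
```

```text
t 23.2 pos [0.5786 0.0768 0.1685] psi -28.77 turned 0.642 F [-0.9  2.4  2. ] Ftool [-1.7 -1.9 -2. ] M [ 0.02  0.3  -0.13] C [0.5386 0.003  0.1563] w 0.145 q6 0.45
ang 62.47 r 0.0908 tang F (cw+) -1.9 rad 1.7
t 23.2 pos [0.5786 0.0768 0.1685] psi -28.77 turned 0.642 F [-0.9  2.4  2. ] Ftool [-1.7 -1.9 -2. ] M [ 0.02  0.3  -0.13] C [0.5386 0.003  0.1563] w 0.145 q6 0.45
60.0 [0.0014, 0.0039, 0.001, 0.0508, 0.0002, 0.0055, 0]
58.0 [0.0013, 0.007, 0.0011, 0.0854, 0.0002, 0.0106, 0]
56.0 [0.0013, 0.0102, 0.0014, 0.1199, 0.0002, 0.0156, 0]
54.0 [0.0013, 0.0133, 0.0017, 0.1544, 0.0002, 0.0206, 0]
52.0 [0.0012, 0.0164, 0.0021, 0.189, 0.0001, 0.0257, 0]
50.0 [0.0011, 0.0195, 0.0027, 0.2235, 0.0001, 0.0307, 0]
48.0 [0.0011, 0.0226, 0.0034, 0.2581, 0.0001, 0.0358, 0]
```

Call:
jog_arm(
  rows=[
    [0.0014, 0.0039, 0.001, 0.0508, 0, 0.0055, 0],
    [0.0013, 0.007, 0.0011, 0.0854, 0, 0.0106, 0],
    [0.0013, 0.0102, 0.0014, 0.1199, 0, 0.0156, 0],
    [0.0013, 0.0133, 0.0017, 0.1544, 0, 0.0206, 0],
    [0.0012, 0.0164, 0.0021, 0.189, 0, 0.0257, 0],
    [0.0011, 0.0195, 0.0027, 0.2235, 0, 0.0307, 0],
    [0.0011, 0.0226, 0.0034, 0.2581, 0, 0.0358, 0],
    [0.0011, 0.0226, 0.0034, 0.2581, 0, 0.0358, 0],
  ],
)

```text
time: 24.0
tool_pos: [0.5949, 0.0652, 0.1669]
tcp_rot: [1.884, 0.813, -1.634]
wrist_force: [-6.7, 8.0, 4.9]
width: 0.146
```

```bash
python3 arc2.py; python3 go.py .167 46 44 42 40 38 36 34 32
```

```text
t 24.0 pos [0.5949 0.0652 0.1669] psi -43.53 turned 0.899 F [-6.7  8.   4.9] Ftool [ -4.6 -10.4  -1.8] M [0.82 1.27 1.55] C [0.5374 0.004  0.1548] w 0.146 q6 0.7
ang 49.75 r 0.0902 tang F (cw+) -10.3 rad 1.7
t 24.0 pos [0.5949 0.0652 0.1669] psi -43.53 turned 0.899 F [-6.7  8.   4.9] Ftool [ -4.6 -10.4  -1.8] M [0.82 1.27 1.55] C [0.5374 0.004  0.1548] w 0.146 q6 0.7
46.0 [-0.0001, 0.0059, 0.0001, 0.0367, 0.0011, 0.0104, 0]
44.0 [-0.0001, 0.009, 0.0001, 0.0713, 0.0012, 0.0154, 0]
42.0 [-0.0002, 0.0122, 0.0003, 0.1058, 0.0013, 0.0204, 0]
40.0 [-0.0002, 0.0153, 0.0006, 0.1404, 0.0014, 0.0254, 0]
38.0 [-0.0003, 0.0184, 0.001, 0.1749, 0.0015, 0.0304, 0]
36.0 [-0.0004, 0.0215, 0.0015, 0.2094, 0.0016, 0.0355, 0]
34.0 [-0.0005, 0.0246, 0.0021, 0.244, 0.0016, 0.0405, 0]
32.0 [-0.0006, 0.0277, 0.0029, 0.2785, 0.0017, 0.0455, 0]
```

Call:
jog_arm(
  rows=[
    [0, 0.0059, 0.0001, 0.0367, 0, 0.0104, 0],
    [0, 0.0075, 0.0001, 0.054, 0, 0.013, 0],
    [0, 0.0075, 0.0001, 0.054, 0, 0.013, 0],
    [0, 0.0075, 0.0001, 0.054, 0, 0.013, 0],
  ],
)

```text
time: 24.4
tool_pos: [0.601, 0.0601, 0.1681]
tcp_rot: [1.924, 0.762, -1.662]
wrist_force: [-0.5, 2.4, 3.4]
width: 0.149
```

```bash
python3 arc2.py; python3 go.py .167 42 40 38 36 34 32 30 28
```

```text
t 24.4 pos [0.601  0.0601 0.1681] psi -46.73 turned 0.955 F [-0.5  2.4  3.4] Ftool [-3.2 -2.1 -1.8] M [ 0.08  0.48 -0.14] C [0.5403 0.0023 0.1558] w 0.149 q6 0.76
ang 44.74 r 0.0907 tang F (cw+) -2.0 rad 1.3
t 24.4 pos [0.601  0.0601 0.1681] psi -46.73 turned 0.955 F [-0.5  2.4  3.4] Ftool [-3.2 -2.1 -1.8] M [ 0.08  0.48 -0.14] C [0.5403 0.0023 0.1558] w 0.149 q6 0.76
42.0 [0.001, 0.0043, 0.0008, 0.0515, -0.0004, 0.0063, 0]
40.0 [0.001, 0.0075, 0.001, 0.0861, -0.0004, 0.0113, 0]
38.0 [0.0009, 0.0106, 0.0012, 0.1206, -0.0005, 0.0164, 0]
36.0 [0.0009, 0.0137, 0.0015, 0.1551, -0.0005, 0.0214, 0]
34.0 [0.0008, 0.0168, 0.002, 0.1897, -0.0005, 0.0265, 0]
32.0 [0.0008, 0.0199, 0.0025, 0.2242, -0.0005, 0.0315, 0]
30.0 [0.0007, 0.023, 0.0032, 0.2588, -0.0005, 0.0366, 0]
28.0 [0.0005, 0.026, 0.004, 0.2933, -0.0006, 0.0416, 0]
```

Call:
jog_arm(
  rows=[
    [0.001, 0.0043, 0.0008, 0.0515, 0, 0.0063, 0],
    [0.001, 0.0075, 0.001, 0.0861, 0, 0.0113, 0],
    [0.001, 0.0106, 0.0012, 0.1206, 0, 0.0164, 0],
    [0.001, 0.0137, 0.0015, 0.1551, 0, 0.0214, 0],
    [0.0008, 0.0168, 0.002, 0.1897, 0, 0.0265, 0],
    [0.0008, 0.0168, 0.002, 0.1897, 0, 0.0265, 0],
  ],
)

```text
time: 25.0
tool_pos: [0.6087, 0.05, 0.1667]
tcp_rot: [2.049, 0.604, -1.778]
wrist_force: [-8.0, 12.6, 5.3]
width: 0.15
```

```bash
python3 arc2.py; python3 go.py .167 34 33 32 31 30 29
```

```text
t 25.0 pos [0.6087 0.05   0.1667] psi -57.51 turned 1.143 F [-8.  12.6  5.3] Ftool [ -5.2 -15.   -0.8] M [1.87 1.57 2.24] C [0.5381 0.0046 0.1546] w 0.15 q6 0.95
ang 36.71 r 0.0899 tang F (cw+) -14.9 rad 1.1
t 25.0 pos [0.6087 0.05   0.1667] psi -57.51 turned 1.143 F [-8.  12.6  5.3] Ftool [ -5.2 -15.   -0.8] M [1.87 1.57 2.24] C [0.5381 0.0046 0.1546] w 0.15 q6 0.95
34.0 [-0.0003, 0.0042, -0.0004, 0.0021, 0.0015, 0.0078, 0]
33.0 [-0.0003, 0.0058, -0.0004, 0.0194, 0.0016, 0.0103, 0]
32.0 [-0.0003, 0.0074, -0.0004, 0.0367, 0.0017, 0.0128, 0]
31.0 [-0.0003, 0.0089, -0.0004, 0.054, 0.0017, 0.0153, 0]
30.0 [-0.0004, 0.0105, -0.0003, 0.0712, 0.0018, 0.0178, 0]
29.0 [-0.0004, 0.0121, -0.0002, 0.0885, 0.0019, 0.0204, 0]
```

```bash
python3 go.py .167 40 44 48 52 56 60 63 65
```

```text
t 25.0 pos [0.6087 0.05   0.1667] psi -57.51 turned 1.143 F [-8.  12.6  5.3] Ftool [ -5.2 -15.   -0.8] M [1.87 1.57 2.24] C [0.5381 0.0046 0.1546] w 0.15 q6 0.95
40.0 [-0.0003, -0.0052, 0.0004, -0.1015, 0.0011, -0.0072, 0]
44.0 [-0.0004, -0.0113, 0.0014, -0.1706, 0.0009, -0.0173, 0]
48.0 [-0.0006, -0.0175, 0.0029, -0.2397, 0.0006, -0.0273, 0]
52.0 [-0.0008, -0.0234, 0.0047, -0.3087, 0.0004, -0.0374, 0]
56.0 [-0.0011, -0.0293, 0.007, -0.3778, 0.0001, -0.0475, 0]
60.0 [-0.0015, -0.035, 0.0097, -0.4469, -0.0002, -0.0575, 0]
63.0 [-0.0018, -0.0391, 0.012, -0.4987, -0.0004, -0.0651, 0]
65.0 [-0.002, -0.0418, 0.0136, -0.5333, -0.0005, -0.0701, 0]
```

Call:
jog_arm(
  rows=[
    [-0.0003, -0.0052, 0.0004, -0.1015, 0, -0.0072, 0],
    [-0.0004, -0.0113, 0.0014, -0.1706, 0, -0.0173, 0],
    [-0.0006, -0.0175, 0.0029, -0.2397, 0, -0.0273, 0],
    [-0.0008, -0.0234, 0.0047, -0.3087, 0, -0.0374, 0],
    [-0.0011, -0.0293, 0.007, -0.3778, 0, -0.0475, 0],
    [-0.0015, -0.035, 0.0097, -0.4469, 0, -0.0575, 0],
    [-0.0018, -0.0391, 0.012, -0.4987, 0, -0.0651, 0],
    [-0.0018, -0.0391, 0.012, -0.4987, 0, -0.0651, 0],
    [-0.0018, -0.0391, 0.012, -0.4987, 0, -0.0651, 0],
  ],
)

```text
time: 25.9
tool_pos: [0.5804, 0.0747, 0.1688]
tcp_rot: [1.708, 1.0, -1.468]
wrist_force: [-2.7, 1.4, 2.9]
width: 0.143
```

```bash
python3 arc2.py; python3 go.py .167 65 68 71 74 76 77 78 79
```

```text
t 25.9 pos [0.5804 0.0747 0.1688] psi -29.08 turned 0.647 F [-2.7  1.4  2.9] Ftool [-2.9 -3.  -0.3] M [-0.06  0.34 -0.08] C [0.5401 0.0011 0.1563] w 0.143 q6 0.45
ang 60.82 r 0.0898 tang F (cw+) -3.0 rad -0.1
t 25.9 pos [0.5804 0.0747 0.1688] psi -29.08 turned 0.647 F [-2.7  1.4  2.9] Ftool [-2.9 -3.  -0.3] M [-0.06  0.34 -0.08] C [0.5401 0.0011 0.1563] w 0.143 q6 0.45
65.0 [0.0017, -0.0066, 0.0003, -0.0403, -0.0031, -0.0108, 0]
68.0 [0.0017, -0.0113, 0.0007, -0.0921, -0.003, -0.0184, 0]
71.0 [0.0015, -0.0159, 0.0014, -0.1439, -0.0028, -0.0261, 0]
74.0 [0.0014, -0.0205, 0.0023, -0.1957, -0.0027, -0.0337, 0]
76.0 [0.0012, -0.0236, 0.0031, -0.2302, -0.0026, -0.0388, 0]
77.0 [0.0012, -0.0251, 0.0035, -0.2475, -0.0026, -0.0414, 0]
78.0 [0.0011, -0.0266, 0.004, -0.2648, -0.0025, -0.0439, 0]
79.0 [0.001, -0.0281, 0.0044, -0.282, -0.0025, -0.0464, 0]
```

First click back passed, as before. Now the second.

Call:
jog_arm(
  rows=[
    [0.0017, -0.0066, 0.0003, -0.0403, 0, -0.0108, 0],
    [0.0017, -0.0113, 0.0007, -0.0921, 0, -0.0184, 0],
    [0.0015, -0.0159, 0.0014, -0.1439, 0, -0.0261, 0],
    [0.0014, -0.0205, 0.0023, -0.1957, 0, -0.0337, 0],
    [0.0012, -0.0236, 0.0031, -0.2302, 0, -0.0388, 0],
    [0.0012, -0.0251, 0.0035, -0.2475, 0, -0.0414, 0],
    [0.0012, -0.0251, 0.0035, -0.2475, 0, -0.0414, 0],
    [0.0012, -0.0251, 0.0035, -0.2475, 0, -0.0414, 0],
  ],
)

```text
time: 26.7
tool_pos: [0.5615, 0.0824, 0.1691]
tcp_rot: [1.526, 1.16, -1.304]
wrist_force: [6.7, -4.0, 1.1]
width: 0.148
```

```bash
python3 arc2.py; python3 go.py .1675 78 79 80 81
```

```text
t 26.7 pos [0.5615 0.0824 0.1691] psi -15.04 turned 0.402 F [ 6.7 -4.   1.1] Ftool [-1.3  7.5  1.9] M [-0.92 -0.89 -1.64] C [0.5404 0.0012 0.1565] w 0.148 q6 0.2
ang 73.84 r 0.0896 tang F (cw+) 7.6 rad -1.9
t 26.7 pos [0.5615 0.0824 0.1691] psi -15.04 turned 0.402 F [ 6.7 -4.   1.1] Ftool [-1.3  7.5  1.9] M [-0.92 -0.89 -1.64] C [0.5404 0.0012 0.1565] w 0.148 q6 0.2
78.0 [0.0016, -0.0065, -0.0001, -0.0217, -0.0041, -0.0134, 0]
79.0 [0.0016, -0.0081, 0.0, -0.039, -0.0041, -0.0159, 0]
80.0 [0.0015, -0.0097, 0.0002, -0.0562, -0.004, -0.0185, 0]
81.0 [0.0015, -0.0112, 0.0003, -0.0735, -0.0039, -0.021, 0]
```

Call:
jog_arm(
  rows=[
    [0.0016, -0.0065, 0, -0.0217, 0, -0.0134, 0],
    [0.0016, -0.0081, 0, -0.039, 0, -0.0159, 0],
    [0.0016, -0.0089, 0.0001, -0.0476, 0, -0.0172, 0],
    [0.0016, -0.0089, 0.0001, -0.0476, 0, -0.0172, 0],
    [0.0016, -0.0089, 0.0001, -0.0476, 0, -0.0172, 0],
  ],
)

```text
time: 27.2
tool_pos: [0.554, 0.0841, 0.1683]
tcp_rot: [1.485, 1.196, -1.277]
wrist_force: [1.0, -2.6, 4.5]
width: 0.146
```

```bash
python3 arc2.py
```

```text
t 27.2 pos [0.554  0.0841 0.1683] psi -12.18 turned 0.352 F [ 1.  -2.6  4.5] Ftool [-4.8  1.5  1.7] M [-0.69  0.02  0.1 ] C [0.5368 0.002  0.1557] w 0.146 q6 0.16
ang 78.81 r 0.0895 tang F (cw+) 1.4 rad -2.4
```

Call:
jog_arm(
  rows=[
    [0, 0, 0, 0, 0, 0, 0],
    [0, 0, 0, 0, 0, 0, 0],
    [-0.003, 0, -0.0004, 0, 0, 0, 0],
    [-0.008, 0, -0.0012, 0, 0, 0, 0],
    [-0.014, 0, -0.002, 0, 0, 0, 0],
    [-0.02, 0, -0.003, 0, 0, 0, 0],
    [-0.04, 0, -0.0058, 0, 0, 0, 0],
    [-0.08, 0, -0.0117, 0, 0, 0, 0],
    [-0.12, 0, -0.0175, 0, 0, 0, 0],
    [-0.16, 0, -0.0234, 0, 0, 0, 0],
    [-0.2, 0, -0.029, 0, 0, 0, 0],
    [-0.2, 0, -0.029, 0, 0, 0, 0],
    [-0.2, 0, -0.029, 0, 0, 0, 0],
  ],
)

```text
time: 28.5
tool_pos: [0.5537, 0.0834, 0.3721]
tcp_rot: [1.487, 1.194, -1.274]
wrist_force: [-0.5, 0.4, -2.0]
width: 0.148
```

```bash
python3 st.py
python3 - <<'E'
from h import *
b=shot('scene','scene9'); a=cv2.imread('pics/scene8.png')
# compare ring region and caddy objects between scene8 (known good) and scene9
for n,(x,y,w,h) in {'ring':(300,203,35,27),'dish':(340,200,42,35),'whistle':(288,205,15,18),'card':(255,180,35,75)}.items():
    d=cv2.absdiff(a,b)[y:y+h,x:x+w]; print(n,d.mean().round(2),d.max())
o=np.radians(0)
f=cv2.matchTemplate
Rt=lambda p:down(np.radians(p))@R.from_rotvec([0,.145,0]).as_matrix()
for p,psi in [((.53,-.05,.39),20),((.5,-.2,.39),55),((.4735,-.3235,.37),83.9),((.4735,-.3235,.03),83.9)]: print(rel(p,Rt(psi)).tolist())
E
```

```text
t 28.5 pos [0.5537 0.0834 0.3721] psi -12.17 turned 0.352 F [-0.5  0.4 -2. ] Ftool [ 2.  -0.6 -0. ] M [-0.02  0.06 -0.  ] C [0.5366 0.0013 0.3595] w 0.148 q6 0.21
ring 1.25 63
dish 1.08 9
whistle 2.34 63
card 1.06 8
[-0.0398, 0.0058, 0.1307, -0.5552, -0.0024, -0.0839]
[-0.0623, 0.0081, 0.282, -1.1596, -0.0015, -0.1729]
[-0.0612, 0.0082, 0.4099, -1.6586, -0.0007, -0.2463]
[0.2751, 0.0075, 0.46, -1.6586, -0.0007, -0.2463]
```

Run:
```python
from h import *
for f in ('scene0','scene8','scene9'):
    im=cv2.imread(f'pics/{f}.png').astype(int); sub=im[195:240,285:345]
    m=(sub[...,2]>150)&(sub[...,1]<70); ys,xs=np.nonzero(m); 
    w=xs<24
    print(f,'whistle n',w.sum(),xs[w].mean()+285,ys[w].mean()+195,'dot-ish',[(int(x)+285,int(y)+195) for x,y in zip(xs[~w],ys[~w])])
    g=im[203:232,300:335]; k=(g[...,2]-g[...,1]-0); r=k-cv2.GaussianBlur(k.astype(np.float32),(0,0),4); 
    yy,xx=np.unravel_index(np.argmax(r[:,18:]),r[:,18:].shape); print('  dot',xx+318,yy+203,r.max())
d=cv2.absdiff(cv2.imread('pics/scene8.png'),cv2.imread('pics/scene9.png')).max(2)
ys,xs=np.nonzero(d[195:290,240:400]>25); print(len(xs),sorted(set(zip((xs+240).tolist(),(ys+195).tolist())))[:40])
```

```text
scene0 whistle n 67 297.8805970149254 216.19402985074626 dot-ish []
  dot 327 213 104.66968536376953
scene8 whistle n 69 297.6811594202899 216.0144927536232 dot-ish []
  dot 328 215 106.56412506103516
scene9 whistle n 72 297.69444444444446 215.875 dot-ish []
  dot 328 215 103.6989974975586
8 [(300, 214), (300, 215), (301, 214), (301, 215), (302, 214), (302, 215), (303, 214), (303, 215)]
```

Call:
jog_arm(
  rows=[
    [-0.005, 0.0005, 0.03, -0.12, 0, -0.018, 0],
    [-0.01, 0.001, 0.06, -0.24, 0, -0.036, 0],
    [-0.014, 0.002, 0.09, -0.36, 0, -0.054, 0],
    [-0.018, 0.0025, 0.12, -0.48, 0, -0.072, 0],
    [-0.023, 0.003, 0.15, -0.6, 0, -0.09, 0],
    [-0.027, 0.0035, 0.18, -0.72, 0, -0.107, 0],
    [-0.031, 0.004, 0.21, -0.84, 0, -0.125, 0],
    [-0.036, 0.005, 0.24, -0.96, 0, -0.143, 0],
    [-0.04, 0.0055, 0.27, -1.08, 0, -0.16, 0],
    [-0.045, 0.006, 0.3, -1.2, 0, -0.178, 0],
    [-0.049, 0.0065, 0.33, -1.32, 0, -0.196, 0],
    [-0.054, 0.007, 0.36, -1.44, 0, -0.214, 0],
    [-0.058, 0.0075, 0.385, -1.56, 0, -0.232, 0],
    [-0.0612, 0.008, 0.41, -1.6586, 0, -0.2463, 0],
    [-0.0612, 0.008, 0.41, -1.6586, 0, -0.2463, 0],
    [-0.0612, 0.008, 0.41, -1.6586, 0, -0.2463, 0],
  ],
)

```text
time: 30.15
tool_pos: [0.4725, -0.323, 0.3675]
tcp_rot: [0.096, 1.718, -0.078]
wrist_force: [0.1, -0.4, -1.1]
width: 0.15
```

```bash
python3 st.py
python3 - <<'E'
from h import *
Rt=lambda p:down(np.radians(p))@R.from_rotvec([0,.145,0]).as_matrix()
for z in (.37,.2,.03,.008): print(rel((.4735,-.3235,z),Rt(83.9)).tolist())
E
```

```text
t 30.15 pos [ 0.4725 -0.323   0.3675] psi 83.77 turned -1.322 F [ 0.1 -0.4 -1.1] Ftool [ 1.  -0.3  0.3] M [ 0.   -0.08 -0.03] C [ 0.556  -0.3316  0.3549] w 0.15 q6 -2.06
[-0.0026, -0.0004, 0.0006, -0.0018, -0.004, -0.0035]
[0.1655, -0.0009, 0.0259, -0.0018, -0.004, -0.0035]
[0.3336, -0.0015, 0.0511, -0.0018, -0.004, -0.0035]
[0.3554, -0.0016, 0.0544, -0.0018, -0.004, -0.0035]
```

Call:
jog_arm(
  rows=[
    [0.05, 0, 0.0077, 0, -0.004, 0, 0],
    [0.1, 0, 0.0155, 0, -0.004, 0, 0],
    [0.15, -0.001, 0.023, 0, -0.004, 0, 0],
    [0.2, -0.001, 0.031, 0, -0.004, 0, 0],
    [0.25, -0.001, 0.0383, 0, -0.004, 0, 0],
    [0.29, -0.001, 0.0444, 0, -0.004, 0, 0],
    [0.32, -0.0015, 0.049, 0, -0.004, 0, 0],
    [0.335, -0.0015, 0.0513, 0, -0.004, 0, 0],
    [0.345, -0.0015, 0.0528, 0, -0.004, 0, 0],
    [0.352, -0.0015, 0.0539, 0, -0.004, 0, 0],
    [0.355, -0.0015, 0.0543, 0, -0.004, 0, 0],
    [0.357, -0.0015, 0.0546, 0, -0.004, 0, 0],
    [0.357, -0.0015, 0.0546, 0, -0.004, 0, 0],
  ],
)

```text
time: 31.45
tool_pos: [0.4745, -0.3241, 0.0078]
tcp_rot: [0.095, 1.712, -0.079]
wrist_force: [0.4, 0.1, 1.5]
width: 0.145
```

```bash
python3 st.py
```

```text
t 31.45 pos [ 0.4745 -0.3241  0.0078] psi 83.76 turned -1.322 F [0.4 0.1 1.5] Ftool [-1.5  0.2  0.2] M [ 0.01 -0.12 -0.01] C [ 0.558  -0.3327 -0.0043] w 0.145 q6 -2.02
```

Call:
jog_arm(
  rows=[
    [0.001, 0, 0.0002, 0, 0, 0, 0],
    [0.002, 0, 0.0003, 0, 0, 0, 0],
    [0.002, 0, 0.0003, 0, 0, 0, 18],
    [0.002, 0, 0.0003, 0, 0, 0, 22],
    [0.002, 0, 0.0003, 0, 0, 0, 30],
    [0.002, 0, 0.0003, 0, 0, 0, 45],
    [0.002, 0, 0.0003, 0, 0, 0, 50],
    [0.002, 0, 0.0003, 0, 0, 0, 50],
  ],
)

```text
time: 32.25
tool_pos: [0.4744, -0.3241, 0.0056]
tcp_rot: [0.095, 1.712, -0.079]
wrist_force: [-0.5, -0.4, -0.6]
width: 0.492
```

```bash
python3 st.py
```

```text
t 32.25 pos [ 0.4744 -0.3241  0.0056] psi 83.76 turned -1.322 F [-0.5 -0.4 -0.6] Ftool [ 0.7 -0.5 -0.3] M [-0.04 -0.06 -0.02] C [ 0.5579 -0.3327 -0.0065] w 0.492 q6 -2.02
```

Now retreat straight up and compare with the first pictures numerically.

Call:
jog_arm(
  rows=[
    [-0.03, 0, -0.0044, 0, 0, 0, 50],
    [-0.08, 0, -0.0117, 0, 0, 0, 50],
    [-0.13, 0, -0.019, 0, 0, 0, 50],
    [-0.18, 0, -0.0263, 0, 0, 0, 50],
    [-0.23, 0, -0.0336, 0, 0, 0, 50],
    [-0.28, 0, -0.041, 0, 0, 0, 50],
    [-0.28, 0, -0.041, 0, 0, 0, 50],
    [-0.28, 0, -0.041, 0, 0, 0, 50],
  ],
)

```text
time: 33.05
tool_pos: [0.4747, -0.3253, 0.2912]
tcp_rot: [0.093, 1.707, -0.081]
wrist_force: [0.3, -0.1, -0.6]
width: 0.504
```

```bash
python3 st.py
python3 - <<'E'
from h import *
b=shot('scene','sceneE');a=shot('top','topE');w=shot('wrist','wE')
def orange(im):
    h=cv2.cvtColor(im,cv2.COLOR_BGR2HSV); return cv2.inRange(h,(8,190,200),(22,255,255))
for f,box in (('scene0',(150,260,70,70)),('sceneE',(150,260,70,70)),('top0',(420,225,60,85)),('topE',(420,225,60,85)),('w2',(250,120,150,150)),('wE',(150,50,350,350))):
    im=cv2.imread(f'pics/{f}.png');x,y,ww,hh=box;m=orange(im)[y:y+hh,x:x+ww]
    n,l,st,c=cv2.connectedComponentsWithStats(m)
    i=1+np.argmax(st[1:,4]) if n>1 else None
    if i is not None:
        pts=np.argwhere(l==i)[:,::-1].astype(np.float32);r=cv2.minAreaRect(pts)
        print(f,st[i,4],(c[i]+[x,y]).round(1),[np.round(q,1) for q in r[1:]], at_z(f,c[i]+[x,y],.02).round(4))
d=cv2.absdiff(cv2.imread('pics/scene0.png'),b).max(2)
# bright steel head in the final scene picture: match start patch
for nm,(x,y,ww,hh) in {'spanner head':(170,300,45,32),'dish':(340,200,42,35),'card':(255,180,33,75),'opener':(300,238,50,20),'torch':(410,225,35,38),'cup':(90,265,48,75),'whistle':(288,207,14,16),'stapler':(458,188,36,38)}.items():
    t=cv2.imread('pics/scene0.png')[y:y+hh,x:x+ww];s=b[y-8:y+hh+8,x-8:x+ww+8]
    r=cv2.matchTemplate(s,t,cv2.TM_CCOEFF_NORMED);_,v,_,p=cv2.minMaxLoc(r);print(nm,round(v,3),'shift px',(p[0]-8,p[1]-8))
E
```

```text
t 33.05 pos [ 0.4747 -0.3253  0.2912] psi 83.76 turned -1.322 F [ 0.3 -0.1 -0.6] Ftool [ 0.5 -0.1  0.4] M [-0.03 -0.11  0.  ] C [ 0.5583 -0.334   0.2795] w 0.504 q6 -2.06
top0 191 [444.9 280.4] [array([34.,  8.]), np.float64(90.0)] [ 0.4553 -0.3219  0.02  ]
topE 48 [442.1 281.8] [array([31.,  3.]), np.float64(90.0)] [ 0.4519 -0.3146  0.02  ]
w2 1696 [315.7 197.8] [array([109.,  20.]), np.float64(90.0)] [ 0.4553 -0.3225  0.02  ]
wE 508 [319.  220.9] [array([77., 14.]), np.float64(90.0)] [ 0.46   -0.3239  0.02  ]
spanner head 0.967 shift px (-2, 1)
dish 1.0 shift px (0, 0)
card 1.0 shift px (0, 0)
opener 1.0 shift px (0, 0)
torch 0.999 shift px (0, 0)
cup 0.994 shift px (0, 0)
whistle 0.999 shift px (0, 0)
stapler 0.999 shift px (0, 0)
```

Run:
```python
from h import *
a=cv2.imread('pics/scene8.png');b=cv2.imread('pics/sceneE.png')
x,y,w,h=305,205,32,26
for f in('scene8','scene0'):
    r=cv2.matchTemplate(b[y-3:y+h+3,x-3:x+w+3],cv2.imread(f'pics/{f}.png')[y:y+h,x:x+w],cv2.TM_CCOEFF_NORMED);print(f,cv2.minMaxLoc(r)[1::2])
print(finish_job())
```

```text
scene8 (0.9992031455039978, (3, 3))
scene0 (0.9919036030769348, (3, 3))
the job is handed in; nothing more can be done
None
```

I handed the job in at about 33 s: the ring should be two clicks back from its stop and the spanner is back where it lay. I got no verdict.

**What I did:** I fitted the spanner with its handle on the dish side and tightened the ring three clicks. I pushed too far at the end: the pins rode out of the holes and the spanner pitched about 8° in the grip. I tilted the tool to level it, refitted the pins, pushed to the stop, backed off two clicks and lifted out.

The first stop reading was ambiguous, so I refitted and repeated it. The handle stalled at exactly the same angle (36.7°), with clearly more torque and less travel than a normal click. I then backed off two felt clicks again and laid the spanner down.

**Last checks:**
- **Ring:** after the first back-off, the holes measured 18° clockwise of their start, which is two clicks back from a stop three clicks away. The final picture matched that one (0.999).
- **Other items:** the dish, card stand, whistle, opener, torch, cup and stapler showed no shift in the scene camera.
- **Spanner:** it lies about 4 to 5 mm from its start by the scene and wrist cameras. The top camera's grip position differed by about 8 mm, with the arm partly covering it. I judged it flat only from the scene match (0.967) and from feeling table contact before letting go.

**Less certain:** the first attempt's pop-out was a mishap. I have only the force readings and the ring angle, not a picture of the ring at its stop, to show that it was fully home.

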